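# Refit the drive module and relay on a screwdriver controller

## Robot

A 6-joint arm with a two-finger parallel gripper is mounted at the origin on the work surface. World frame = base frame: x ahead of the robot, y to its left, z up, the work surface at z = 0. Lengths are in m, angles in rad, forces in N, time in s.
With the tool pointing down it reaches from about 0.35 to 0.775 m from the base axis. Payload 7.3 kg.
Tool frame: the origin (TCP) lies midway between the tips of the shut fingers; the grasp point (between the pads) lies 19 mm behind it (tcp_to_grasp is the distance from the TCP to the grasp point, in m); z points along the fingers, y is the line along which they close (so a half turn about z gives the same grasp; the last joint's range is limited). The gripper opens to 92 mm and grips with 3 to 60 N. Pads are 19 mm wide; open, the fingers measure 130 mm over their backs; the gripper's body (75 mm by 190 mm) begins 47 mm behind the grasp point.
Start: joints at [0.998, 0.342, 1.524, -0, 1.275, -0.146], TCP at [0.217, 0.478, 0.187] pointing down, gripper open.
Joint ranges: [-2.53, 2.53], [-0.77, 2.02], [0.04, 2.7], [-1, 4.14], [0.28, 2.66], [-3.11, 3.11]. Speed limits (rad/s): [2.57, 2.57, 3.14, 3.14, 3.14, 3.14].

## Interface

Orientations are given as [roll, pitch, yaw] about the fixed x, y, z axes, in that order (R = Rz(yaw) Ry(pitch) Rx(roll)).
In Python, from cell import observe, read_camera, calibration, hand_in, tcp_to_grasp gives the robot as it stands.
- The arm moves only by the tool send_rows, never from a script. Its argument "targets" is a list of rows, each a list of 5 numbers: the opening, from 0 (shut) to 1 (fully open), then the shift along the world's x, y, z in m, then the turn about the world's z in rad. A call has 1 to 5 rows; each row shifts and turns the commanded pose from where the row before left it; what a row does not reach is not made up. A row lasts 1/10 s, in which the tool goes at most 50 mm and 8.59 degrees, less where a joint would pass 70% of its speed; a pose out of reach is approached as far as the arm can. A call is refused whole if a number of a shift passes 0.05 or a number of a turn 0.15, either way. A call with a gripper value outside its range is refused whole. The fingers move at their own pace and stop on an object; "grip_force" is the grip in N (left out, the last holds). Time passes only in rows, so rows that do not move let the fingers close. It gives the time, the measured TCP pose, the force, the opening and the grip force at its end, in the units of the state.
- observe(): the state, without advancing time (a new reading comes with each control period).
- read_camera(name): name is "side" or "top" or "wrist"; returns (picture, depth): 400x640x3 uint8, red, green, blue; 400x640 float32, m along the optical axis (not along the pixel's ray), 0 where there is no reading.
- calibration(name): a dict with "intrinsics" (3x3 intrinsics, pixels), "world_to_cam" (4x4, takes a point from world to camera coordinates); the wrist camera has in their place "hand_eye" (4x4, takes a point from camera to tool coordinates, whose origin is the TCP and whose axes are the flange's). Camera axes: x right, y up, looking along -z (the intrinsics and any distortion apply to the point x, -y, -z); pixel columns grow to the right and rows downward; lengths in m; the calibration is good to about 2 mm. A picture is of the moment at which its call begins: read the wrist's pose just before it. calibration takes no time and is no camera call.
- hand_in(): hands the job in; it is judged then, once.
The state is a dict: "time": time; "qpos": joint angles; "qvel": joint speeds; "joint_efforts": joint torques, N m; "tool_pos": TCP position; "tool_rot": TCP orientation; "contact_force": force on the tool from outside, world axes, zero at the start; "torque": the same for the moment, N m; "opening": finger opening in m; "grip_force": force on a finger pad.
Only numpy, scipy, OpenCV 4.12 (cv2) and the standard library are available. Lean on these libraries where they do the work, as an engineer would, in place of code of your own. Each camera call takes 0.05 s, during which the arm holds its last target. There are 200 camera calls.

## Task

Put the screwdriver's control box back in service: pick up the black drive module, slide it from the rail's free end along the sloping rail until the sprung catch snaps into it and holds it fully home, then take the relay out of its wooden stand and plug it into the socket on top of the control box until it sits flush. Either part may go in either way round. Leave the other things on the table where they are.

Things in the scene. Friction and masses are not known exactly. Their poses are not given: they have to be found in the camera images.
- console: white control box fixed to the table, 190 (x) x 200 (y) mm; origin at the centre of its underside, z up. Its front slopes up at 30 degrees, from 25 mm high at the edge x = -95 mm (robot side) to 88.5 mm at x = +15 mm; behind is a level deck 88.5 mm high. A rail lies along y on the slope, a grey socket block stands on the deck.
- rail_entry (a point): point in line with the rail, 105 mm before home (y = -105 mm in the rail's frame, same axes). With its origin here and turned like the rail, the module is just clear of the rail's free end; from here it slides along +y. The free end has a rounded lead-in nose, 29 mm wide and 3 mm thick (z 9 to 12 mm), reaching to y = -54.5 mm.
- rail: steel T-rail along y on the sloping face (face at z = -6 mm). Tilted frame: z square off the face, x up the slope, y towards the end stop. When home, the module's origin is at this origin, z along this z, y along this y or reversed. Head 30 mm wide, z 7.5 to 13.5 mm, y -43 to +45 mm; stem 14 mm wide below it; end stop at y = +46.5 mm, 44 mm wide, up to z = 20 mm.
- detent (a joint): sprung brass catch in the top of the rail head, at y = +25 mm in the rail's frame, standing 3 mm proud: 0 = fully up, grows to 0.003 m as it is pressed down. The module rides over it; it springs back up into a recess in the module's channel when the module is home. It takes about 4 to 10 N to push the module over it.
- module: black block with five grey ribs on top, 50 (x) x 90 (y) x 58 mm, 0.25 to 0.5 kg, standing on the table; origin at the centre of its underside, z up, y along its length. A channel along y underneath, 33 mm wide from z = 5 to 13.5 mm, closed below to a 20 mm slot by two lips (z 0 to 5 mm), open at both ends; same both ways round. Grip its flat sides, 50 mm apart along x.
- relay: grey relay: block 36 (x) x 40 (y) x 50 mm high with a dark band round it; under it a copper plug 18 (x) x 26 (y) mm, 18 mm long, its last 5 mm 2.5 mm slimmer. Origin at the centre of the block's underside (the shoulder, where the plug begins), z up. It starts upright in the wooden stand.
- rack: square wooden stand, 70 x 70 x 30 mm, fixed to the table; origin at the centre of its underside. A loose hole in its top holds the relay's plug, the relay's shoulder resting on the top.
- socket_hole0 (a point): mouth of the hole in the grey socket block (60 x 60 x 25 mm) on the box's deck: centre of the hole in the block's top face, 113.5 mm above the table; axes as the box's. Hole 20 (x) x 28 (y) mm, 22 mm deep, mouth bevelled by 3 mm. When the relay is seated its origin is at this point, its y along the box's y or reversed.
- tape: cardboard ring of tape lying flat, 72 mm across, 22 mm high; origin at the centre of its underside. Leave alone.
- driver: black power screwdriver with a steel nose, lying along its x, about 250 mm long and 42 mm thick; origin under its middle. Leave alone.
- spray: white spray can, 56 mm across, 150 mm high; origin at the centre of its underside. Leave alone.
- wrench: steel wrench lying flat along its x; origin on its underside. Leave alone.
- blank: small plain black block, 60 (x) x 45 (y) x 28 mm, no channel or ribs; origin at the centre of its underside. Leave alone.
- shim: steel plate lying flat, 90 (x) x 30 (y) x 8 mm; origin at the centre of its underside. Leave alone.

How it is judged:
By the outcome, as a careful person would: the job done as asked, in the order asked, and still so for the second after the job is handed in, with the robot touching nothing.
It also fails if it takes over 72 s, if anything falls off the work surface, if the arm or the gripper's body presses on something with over 40 N, if the wrist force passes 120 N, or if a joint passes its speed limit or range.

## Working session

There is one attempt and no reset: what is moved stays moved. The work goes in short steps, Python scripts to look and compute and a tool call to move; the robot and the scene stay as the last step left them, time stands still between calls to the robot, and variables do not carry over. Pictures are saved under pics/ and viewed, at most 10 in all, crops included, and the job is handed in when it is done.

Besides the shell and the picture viewer there is one more tool, called in YAML: its name, and indented under it one key for each argument. send_rows: Moves the arm, as the interface text tells. Its arguments: {"type":"object","properties":{"targets":{"type":"array","items":{"type":"array","items":{"type":"number"}}},"grip_force":{"type":"number"}},"required":["targets"]}

```bash
ls; mkdir -p pics
cat > h.py <<'E'
import numpy as np, cv2
from cell import observe, read_camera, calibration, hand_in, tcp_to_grasp
from scipy.spatial.transform import Rotation as R
def cloud(name):
    s=observe(); im,d=read_camera(name); c=calibration(name); K=np.array(c["intrinsics"])
    h,w=d.shape; u,v=np.meshgrid(np.arange(w),np.arange(h))
    P=np.stack([(u-K[0,2])/K[0,0]*d,-(v-K[1,2])/K[1,1]*d,-d],-1)
    if name=="wrist":
        H=np.array(c["hand_eye"]); T=np.eye(4); T[:3,:3]=R.from_euler("xyz",s["tool_rot"]).as_matrix(); T[:3,3]=s["tool_pos"]; M=T@H
    else: M=np.linalg.inv(np.array(c["world_to_cam"]))
    W=P@M[:3,:3].T+M[:3,3]; W[d==0]=np.nan
    return im,W
def save(im,n): cv2.imwrite(f"pics/{n}.png",im[...,::-1])
E
python3 - <<'E'
from h import *
print(observe()); print(tcp_to_grasp)
for n in("top","side","wrist"):
    im,W=cloud(n); save(im,n+"0"); np.save(n+"0.npy",W); print({k:v for k,v in calibration(n).items()})
im=[cv2.imread(f"pics/{n}0.png") for n in("top","side")]
E
```

```text
pics
{'time': 0.0, 'qpos': array([ 9.98026863e-01,  3.42696903e-01,  1.52502187e+00,  9.09300958e-06,
        1.27531361e+00, -1.45994923e-01]), 'qvel': array([ 0.00082421,  0.00050472,  0.0009196 , -0.00089147,  0.00087015,
       -0.00095875]), 'joint_efforts': array([-2.17952487e-05, -4.31239700e+01, -2.44218493e+01,  7.19089690e-02,
        5.59267402e-02, -9.50873232e-05]), 'tool_pos': array([0.21705057, 0.47754883, 0.18625667]), 'tool_rot': array([-3.14016951e+00, -2.18049520e-04,  2.71481530e+00]), 'contact_force': array([ 0.35069985, -0.00862977,  0.20803657]), 'torque': array([-0.02502517,  0.01808658,  0.01679259]), 'grip_force': 0.0, 'opening': 0.09181945274795998}
0.0188
{'intrinsics': array([[375.5228134 ,   0.        , 320.73461451],
       [  0.        , 375.5228134 , 197.53080607],
       [  0.        ,   0.        ,   1.        ]]), 'world_to_cam': array([[ 1.57354859e-01, -9.87541523e-01, -1.09050638e-03,
        -5.30479188e-02],
       [ 9.67320510e-01,  1.53910333e-01,  2.01500967e-01,
        -5.80815826e-01],
       [-1.98822732e-01, -3.27620255e-02,  9.7948770
[... 375 characters left out ...]
 0.0943226 ,  0.61142035,  0.78566431, -0.14093262],
       [-0.10039351, -0.77931801,  0.61853422, -1.08248266],
       [ 0.        ,  0.        ,  0.        ,  1.        ]])}
{'intrinsics': array([[296.54446761,   0.        , 319.49943613],
       [  0.        , 296.54446761, 201.27592229],
       [  0.        ,   0.        ,   1.        ]]), 'hand_eye': array([[ 4.66449607e-05,  9.66382468e-01,  2.57108779e-01,
         6.93092269e-02],
       [ 9.99999711e-01, -2.40012626e-04,  7.20702915e-04,
         4.97170970e-04],
       [ 7.58184015e-04,  2.57108671e-01, -9.66382200e-01,
        -1.96563136e-01],
       [ 0.00000000e+00,  0.00000000e+00,  0.00000000e+00,
         1.00000000e+00]])}
```

View pics/top0.png

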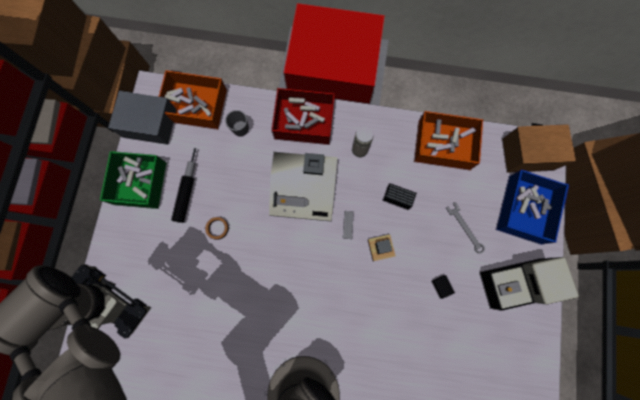

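View pics/side0.png

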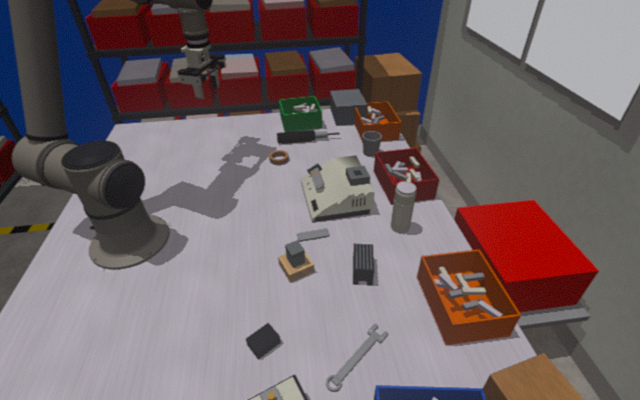

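Run:
```python
from h import *
W=np.load("top0.npy"); S=np.load("side0.npy")
im=cv2.imread("pics/top0.png")
def rect(name,box,zlo,zhi,W=W):
    u0,v0,u1,v1=box; P=W[v0:v1,u0:u1].reshape(-1,3); P=P[(P[:,2]>zlo)&(P[:,2]<zhi)]
    r=cv2.minAreaRect(P[:,:2].astype(np.float32)*1000); print(name,len(P),"c",np.round(r[0],1),"s",np.round(r[1],1),"a",round(r[2],1),"z",np.round(np.nanpercentile(P[:,2],[5,50,95])*1000,1), "med",np.round(np.median(P[:,:2],0)*1000,1))
print(np.round(np.nanmedian(W[225:235,300:330].reshape(-1,3),0)*1000,1))
rect("module",(375,170,425,220),.045,.07)
rect("relaytop",(362,225,402,270),.07,.09)
rect("rack",(362,225,402,270),.02,.04)
rect("deck",(262,145,345,225),.084,.093)
rect("socket",(262,145,345,225),.108,.118)
rect("spray",(345,115,380,165),.13,.16)
rect("shim",(338,205,358,242),.004,.012)
rect("module",(340,235,390,290),.045,.07,S)
rect("relaytop",(275,235,320,280),.07,.09,S)
rect("deck",(300,150,380,220),.084,.093,S)
rect("socket",(300,150,380,220),.108,.118,S)
rect("socket",(300,150,380,220),.11,.118,S)
crop=cv2.resize(im[140:270,255:430],None,fx=4.5,fy=4.5,interpolation=cv2.INTER_CUBIC); cv2.imwrite("pics/crop.png",crop)
# rail: residual above slope
```

```text
[486.4  44.4   1.1]
module 470 c [ 631.  -205.9] s [90.3 51.2] a 77.9 z [52.  57.1 60.8] med [ 629.3 -205.8]
relaytop 170 c [ 461.  -171.5] s [35.8 40.2] a 21.2 z [75.6 80.8 84.7] med [ 460.5 -171.1]
rack 326 c [ 461.  -171.2] s [69.9 71.2] a 21.3 z [27.  31.1 35.1] med [ 454.2 -165.1]
deck 1408 c [633.1 104.5] s [145.1 200.1] a 3.8 z [85.  89.  92.3] med [651.2 126.4]
socket 320 c [674.3  77. ] s [61.9 60. ] a 3.4 z [110.7 114.  117. ] med [673.2  76.6]
spray 278 c [774.7 -60.3] s [52.5 51.1] a 10.6 z [136.1 150.2 154.2] med [770.6 -60.4]
shim 280 c [523.9 -56.3] s [117.1  58.5] a 8.5 z [ 4.4  8.3 11.4] med [520.5 -58.2]
module 595 c [ 633.1 -207.9] s [91.5 49.6] a 78.2 z [50.8 56.5 60. ] med [ 631.5 -213.8]
relaytop 214 c [ 463.2 -173. ] s [36.  42.5] a 22.4 z [73.  80.3 82.7] med [ 462.8 -175.9]
deck 811 c [639.8 103.5] s [141.2 207.2] a 5.2 z [85.1 89.  91.5] med [650.9  90.5]
socket 249 c [677.  78.] s [61.6 67.9] a 3.5 z [109.4 113.8 115.8] med [676.5  73.5]
socket 227 c [677.1  78. ] s [61.7 67.8] a 3.7 z [110.8 113.9 115.8] med [676.7  74.4]
```

View pics/crop.png

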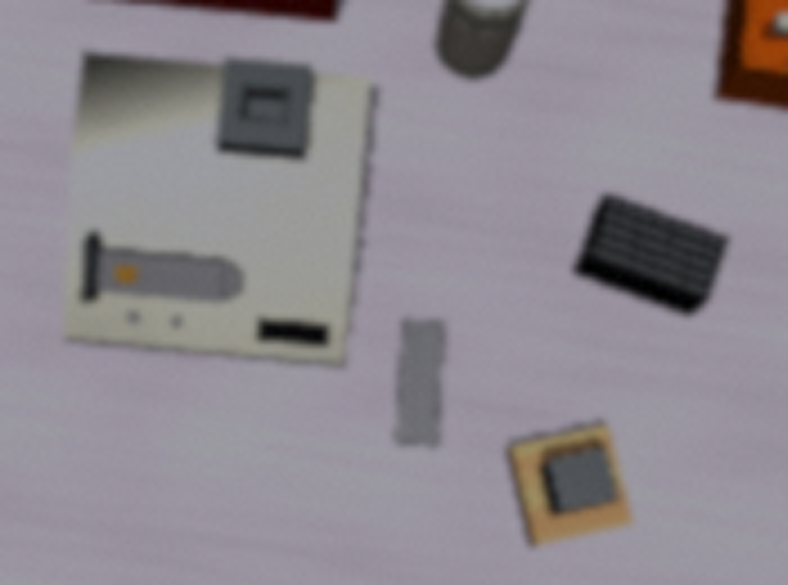

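```bash
cat > fit.py <<'E'
from h import *
from scipy.optimize import least_squares
def console(W,box,verbose=1):
    u0,v0,u1,v1=box; P=W[v0:v1,u0:u1].reshape(-1,3); P=P[np.isfinite(P[:,2])&(P[:,2]>.02)&(P[:,2]<.12)]
    r=cv2.minAreaRect(P[:,:2].astype(np.float32)*1000); 
    if verbose: print("outline",np.round(r[0],1),np.round(r[1],1),round(r[2],2))
    return P,r
if __name__=="__main__":
    for n,box in(("top",(262,145,345,225)),("side",(300,150,380,220))):
        P,r=console(np.load(n+"0.npy"),box)
        yaw=np.radians(3.6); c=np.array([.6275,.1035]); 
        for it in range(2):
            Rz=np.array([[np.cos(yaw),np.sin(yaw)],[-np.sin(yaw),np.cos(yaw)]])
            L=np.c_[(P[:,:2]-c)@Rz.T,P[:,2]]*1000
            # slope: height over slope plane
            h=(L[:,2]-25-(L[:,0]+95)*np.tan(np.pi/6))*np.cos(np.pi/6)
            sl=(abs(h)<9)&(L[:,0]>-85)&(L[:,0]<-65)|(abs(h)<9)&(L[:,1]<-30)&(L[:,0]>-80)&(L[:,0]<5)
            print(n,"slope offset",np.median(h[sl]),sl.sum())
        hd=(h>13)&(h<25)&(L[:,0]<10)
        q=cv2.minAreaRect(L[hd][:,:2].astype(np.float32)); print("head L",np.round(q[0],1),np.round(q[1],1),round(q[2],1),hd.sum(), np.median(h[hd]))
        A=np.c_[L[sl][:,:2],np.ones(sl.sum())]; print("plane",np.linalg.lstsq(A,L[sl][:,2],rcond=None)[0])
        s=(L[:,2]>109)&(L[:,0]>20); q=cv2.minAreaRect(L[s][:,:2].astype(np.float32)); print("socket L",np.round(q[0],1),np.round(q[1],1),round(q[2],1))
        np.savez(n+"L.npz",L=L,h=h)
E
python3 fit.py
```

```text
outline [610.4 102.8] [191.  200.6] 3.74
top slope offset 7.545029967213526 337
top slope offset 7.545029967213526 337
head L [-57.2  -1.3] [110.6 193. ] 0.0 136 13.850039726922061
plane [5.71487193e-01 2.31361075e-03 8.82603367e+01]
socket L [ 48.3 -29.2] [60.4 55.2] 88.5
outline [641.5 168.9] [387.3 259. ] 76.69
side slope offset 7.037341274588344 611
side slope offset 7.037341274588344 611
head L [-66.4  10.1] [141.2  40.5] 88.5 31 23.237841932106125
plane [5.95461515e-01 5.60144531e-02 9.04539009e+01]
socket L [ 49.1 -28.8] [68.6 57.7] 88.5
```

```bash
sed -i 's/c=np.array.*/c=np.array([.6104,.1028])/; s/radians(3.6)/radians(3.7)/; s/h>13)&(h<25)&(L\[:,0\]<10)/h>16)\&(h<22)\&(L[:,0]<5)\&(L[:,0]>-80)/' fit.py; sed -i 's/sl=(abs/sl=(abs/' fit.py; python3 fit.py
python3 - <<'E'
import numpy as np,cv2
d=np.load("topL.npz");L,h=d["L"],d["h"]
a=30/180*np.pi
m=(h>10)&(h<32)&(L[:,0]<0)&(L[:,0]>-80)
# along-slope coordinate s = x*cos+z*sin
s=L[:,0]*np.cos(a)+(L[:,2])*np.sin(a)
for lo,hi in((-20,0),(0,20),(20,40),(40,60),(60,80),(80,92),(92,100)):
    k=m&(L[:,1]>lo)&(L[:,1]<hi); 
    if k.sum()>3: print(lo,hi,k.sum(),np.round([s[k].min(),np.median(s[k]),s[k].max(),np.median(h[k])],1))
print("y",np.round(np.percentile(L[m][:,1],[0,2,98,100]),1))
m2=(h>8)&(h<32)&(L[:,0]<0)&(L[:,0]>-80);print(np.sort(np.round(L[m2][:,1],1))[[0,3,6,-6,-3,-1]])
E
```

```text
outline [610.4 102.8] [191.  200.6] 3.74
top slope offset 1.0438585028810599 969
top slope offset 1.0438585028810599 969
head L [-53.4  26.7] [ 29.1 101.9] 2.7 224 19.803606959759158
plane [ 5.70761221e-01 -3.97472428e-03  8.05180432e+01]
socket L [ 62.1 -29.9] [60.  61.9] 89.7
outline [641.5 168.9] [387.3 259. ] 76.69
side slope offset -0.6150884729704091 746
side slope offset -0.6150884729704091 746
head L [-53.7  31.9] [111.7  34.8] 85.9 187 18.893615005456148
plane [5.72851285e-01 8.61289788e-03 7.90880164e+01]
socket L [ 64.9 -29.1] [67.9 61.6] 89.8
-20 0 58 [-25.7 -11.3   3.7  19.8]
0 20 66 [-27.4 -10.    4.1  20.2]
20 40 60 [-26.  -10.9   3.4  20.5]
40 60 65 [-27.6 -10.3   3.6  20.9]
60 80 74 [-31.3 -10.9  10.4  21.7]
80 92 20 [-29.5  -0.8  10.6  27. ]
y [-24.3 -18.6  83.   83.7]
[-24.3 -21.2 -18.8  83.1  83.4  83.7]
```

send_rows:
  targets:
    - [1,0.0296,-0.0489,0,0.0154]
    - [1,0.0296,-0.0489,0,0.0154]
    - [1,0.0296,-0.0489,0,0.0154]
    - [1,0.0296,-0.0489,0,0.0154]
    - [1,0.0296,-0.0489,0,0.0154]
  grip_force: 15

```text
time: 0.65
tool_pos: [0.3472, 0.2623, 0.1869]
tool_rot: [3.141, 0.0, 2.793]
contact_force: [0.8, 0.1, -0.7]
opening: 0.0917
grip_force: 0.0
```

send_rows:
  targets:
    - [1,0.0296,-0.0489,0,0.0154]
    - [1,0.0296,-0.0489,0,0.0154]
    - [1,0.0296,-0.0489,0,0.0154]
    - [1,0.0296,-0.0489,0,0.0154]
    - [1,0.0296,-0.0489,0,0.0154]

```text
time: 1.15
tool_pos: [0.4768, 0.0482, 0.1869]
tool_rot: [3.141, -0.0, 2.869]
contact_force: [0.2, 0.3, 0.1]
opening: 0.092
grip_force: 0.0
```

send_rows:
  targets:
    - [1,0.0296,-0.0489,0,0.0154]
    - [1,0.0296,-0.0489,0,0.0154]
    - [1,0.0296,-0.0489,0,0.0154]
    - [1,0.0256,-0.0489,-0.02,0.0154]
    - [1,0,0,-0.02,0]

```text
time: 1.65
tool_pos: [0.578, -0.1254, 0.149]
tool_rot: [-3.14, 0.003, 2.926]
contact_force: [0.1, 1.0, -0.2]
opening: 0.092
grip_force: 0.0
```

send_rows:
  targets:
    - [1,0.0265,-0.04,0,0.004]
    - [1,0.0265,-0.0406,0,0]
    - [1,0,0,0,0]

```text
time: 1.95
tool_pos: [0.6301, -0.2055, 0.1477]
tool_rot: [-3.14, -0.0, 2.93]
contact_force: [-0.6, 0.3, 0.2]
opening: 0.0917
grip_force: 0.0
```

```bash
cat > meas.py <<'E'
from h import *
import sys
im,W=cloud("wrist"); s=observe(); print(s["tool_pos"],s["tool_rot"],s["time"]); save(im,sys.argv[1]); np.save(sys.argv[1]+".npy",W)
im,Wt=cloud("top"); save(im,sys.argv[1]+"t"); np.save(sys.argv[1]+"t.npy",Wt)
E
python3 meas.py w1
python3 - <<'E'
from h import *
W=np.load("w1.npy").reshape(-1,3)
for zl,zh in((.05,.066),(.04,.066)):
    P=W[(W[:,2]>zl)&(W[:,2]<zh)&(abs(W[:,0]-.631)<.08)&(abs(W[:,1]+.206)<.08)]
    r=cv2.minAreaRect(P[:,:2].astype(np.float32)*1000); print(len(P),r,np.percentile(P[:,2],[1,5,50,95,99]))
print(np.nanmedian(W[abs(W[:,2])<.02,2]))
E
```

```text
[ 0.62894968 -0.2028155   0.14799864] [ 3.14135696e+00 -1.69767216e-03  2.93142367e+00] 2.0
4348 ((632.4468383789062, -205.9854736328125), (89.9949951171875, 50.370399475097656), 77.95494842529297) [0.05142952 0.05265795 0.05440934 0.05731955 0.05788111]
4439 ((632.4371337890625, -205.97108459472656), (89.98443603515625, 50.391258239746094), 78.00408935546875) [0.04511023 0.05236692 0.05436671 0.05731124 0.05785445]
-0.0010123203053610252
```

View pics/w1.png

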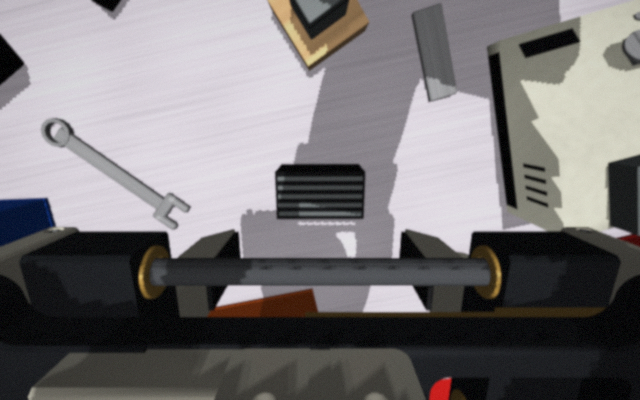

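```bash
cat > modtool.py <<'E'
from h import *
for i in range(3):
    s=observe(); im,d=read_camera("wrist"); c=calibration("wrist"); K=np.array(c["intrinsics"]); H=np.array(c["hand_eye"])
    v,u=np.mgrid[:400,:640]; P=np.stack([(u-K[0,2])/K[0,0]*d,-(v-K[1,2])/K[1,1]*d,-d],-1)@H[:3,:3].T+H[:3,3]
    Z=s["tool_pos"][2]; P=P.reshape(-1,3); P=P[(d.ravel()>0)&(P[:,2]>Z-.062)&(P[:,2]<Z-.048)&(abs(P[:,0])<.06)&(abs(P[:,1])<.06)]
    r=cv2.minAreaRect(P[:,:2].astype(np.float32)*1000)
    print(s["time"],np.round(s["tool_pos"],4),np.round(s["tool_rot"],4),"in tool",np.round(r[0],2),np.round(r[1],2),round(r[2],2))
E
python3 modtool.py
```

```text
2.05 [ 0.6284 -0.2011  0.1485] [ 3.1408e+00 -2.1000e-03  2.9328e+00] in tool [-5.01 -3.99] [50.03 90.12] 0.16
2.1 [ 0.6282 -0.2001  0.1491] [ 3.1408e+00 -1.8000e-03  2.9340e+00] in tool [-5.18 -5.  ] [49.67 90.19] 0.14
2.15 [ 0.6282 -0.1995  0.1496] [ 3.1409e+00 -1.1000e-03  2.9348e+00] in tool [-5.37 -5.49] [50.06 89.96] 0.02
```

send_rows:
  targets:
    - [1,0.0041,-0.0066,-0.04,0]
    - [1,0,0,-0.02,0]
    - [1,0,0,0,0]
    - [1,0,0,0,0]
    - [1,0,0,0,0]

```text
time: 2.7
tool_pos: [0.6338, -0.2069, 0.0921]
tool_rot: [-3.141, 0.003, 2.935]
contact_force: [-0.1, -0.4, -0.1]
opening: 0.092
grip_force: 0.0
```

```bash
python3 modtool.py
```

```text
2.7 [ 0.6338 -0.2069  0.0921] [-3.141   0.0033  2.9351] in tool [1.71 0.6 ] [50.36 90.22] 0.02
2.75 [ 0.6338 -0.207   0.0921] [-3.141   0.0033  2.935 ] in tool [1.69 0.81] [90.18 50.7 ] 89.97
2.8 [ 0.6337 -0.2071  0.0919] [-3.1410e+00  3.0000e-03  2.9349e+00] in tool [1.74 0.93] [90.03 50.54] 89.79
```

Run:
```python
from h import *
s=observe(); im,d=read_camera("wrist"); c=calibration("wrist"); K=np.array(c["intrinsics"]); H=np.array(c["hand_eye"])
v,u=np.mgrid[:400,:640]; P=np.stack([(u-K[0,2])/K[0,0]*d,-(v-K[1,2])/K[1,1]*d,-d],-1)@H[:3,:3].T+H[:3,3]
P[d==0]=np.nan
for z0,z1 in((-.008,.003),(-.02,-.008),(-.035,-.02)):
    m=(P[...,2]>z0)&(P[...,2]<z1)&(abs(P[...,0])<.03)&(abs(P[...,1])<.08)
    for sg in(-1,1):
        y=P[m&(sg*P[...,1]>0)]
        if len(y): print(z0,sg,len(y),np.round(np.percentile(abs(y[:,1])*1000,[0,1,5,50,99]),1),"x",np.round(np.percentile(y[:,0]*1000,[1,99]),1))
print(s["tool_pos"],s["time"])
save(cv2.resize(im[170:330,170:470],None,fx=2.6,fy=2.6),"wcrop")
```

```text
[ 0.63350133 -0.20706336  0.09153202] 2.85
```

View pics/wcrop.png

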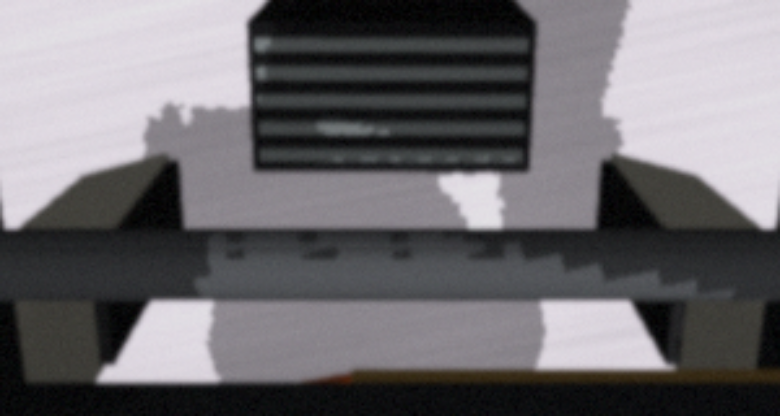

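send_rows:
  targets:
    - [1,-0.0016,0.0005,-0.025,0]
    - [1,0,0,-0.004,0]
    - [1,0,0,0,0]
    - [1,0,0,0,0]
    - [1,0,0,0,0]

```text
time: 3.4
tool_pos: [0.6319, -0.2068, 0.062]
tool_rot: [-3.141, 0.002, 2.934]
contact_force: [0.5, 0.4, -0.3]
opening: 0.0918
grip_force: 0.0
```

send_rows:
  targets:
    - [1,0,0,-0.003,0]
    - [1,0,0,-0.003,0]
    - [1,0,0,-0.002,0]
    - [1,0,0,0,0]

```text
time: 3.8
tool_pos: [0.6309, -0.2064, 0.0524]
tool_rot: [3.141, -0.001, 2.934]
contact_force: [-0.3, 0.1, 0.2]
opening: 0.0918
grip_force: 0.0
```

```bash
python3 -c "
from h import *
s=observe();print(s)"
```

```text
{'time': 3.8, 'qpos': array([-4.31503799e-01,  7.12853724e-01,  1.27274245e+00,  7.70421087e-05,
        1.15683552e+00, -1.79510789e+00]), 'qvel': array([-1.07547095e-03, -2.64570904e-03, -4.58922491e-03, -7.06289308e-05,
        5.52739858e-03,  7.08794114e-04]), 'joint_efforts': array([-1.84738718e-03, -5.94805384e+01, -2.30123395e+01, -4.91698121e-02,
        2.05757824e-02, -1.92147245e-04]), 'tool_pos': array([ 0.63094101, -0.20637452,  0.05242071]), 'tool_rot': array([ 3.14133728e+00, -8.02336670e-04,  2.93436950e+00]), 'contact_force': array([-0.338599 ,  0.0509231,  0.2180997]), 'torque': array([0.01243231, 0.03947261, 0.02876101]), 'grip_force': 0.0, 'opening': 0.09184039165039015}
```

send_rows:
  targets:
    - [1,0,0,-0.01,0]
    - [1,0,0,-0.01,0]
    - [1,0,0,-0.0045,0]
    - [1,0,0,0,0]
    - [0.9,0,0,0,0]
  grip_force: 12

```text
time: 4.3
tool_pos: [0.6312, -0.2065, 0.0282]
tool_rot: [3.141, -0.0, 2.934]
contact_force: [0.8, -0.1, 0.7]
opening: 0.0874
grip_force: 0.0
```

send_rows:
  targets:
    - [0.9,0,0,0,0]
    - [0.9,0,0,0,0]
    - [0.9,0,0,0.03,0]
    - [0.9,0,0,0.03,0]
    - [0.9,0,0,0,0]

```text
time: 4.8
tool_pos: [0.634, -0.2077, 0.0937]
tool_rot: [-3.14, 0.009, 2.935]
contact_force: [0.9, 0.2, 0.4]
opening: 0.0827
grip_force: 0.0
```

```bash
python3 meas.py w2; python3 modtool.py
python3 - <<'E'
from h import *
W=np.load("w2t.npy"); P=W[160:230,365:435].reshape(-1,3); P=P[(P[:,2]>.045)&(P[:,2]<.2)]
print(np.percentile(P,[1,50,99],axis=0))
a=cv2.imread("pics/w2.png"); b=cv2.imread("pics/w2t.png")[140:270,320:480]; b=cv2.resize(b,None,fx=2,fy=2)
c=np.zeros((400,640+320,3),np.uint8); c[:,:640]=a; c[:260,640:]=b; cv2.imwrite("pics/w2c.png",cv2.resize(c,None,fx=.83,fy=.83))
E
```

```text
[ 0.63279086 -0.20717779  0.0913289 ] [-3.14041814  0.00548807  2.9344584 ] 4.85
4.9 [ 0.6317 -0.2066  0.0894] [-3.1412e+00  2.0000e-03  2.9345e+00] in tool [-0.29  0.96] [50.16 90.  ] 0.36
4.95 [ 0.631  -0.2063  0.0882] [ 3.1414e+00 -3.0000e-04  2.9344e+00] in tool [-1.27  0.7 ] [50.37 90.02] 0.23
5.0 [ 0.6306 -0.2062  0.0875] [ 3.1411e+00 -1.6000e-03  2.9343e+00] in tool [-1.86  0.65] [50.48 90.13] 0.25Traceback (most recent call last):
  File "<stdin>", line 3, in <module>
    return _quantile_unchecked(
        a, q, axis, out, overwrite_input, method, keepdims, weights)
    return _ureduce(a,
                    func=_quantile_ureduce_func,
    ...<5 lines>...
                    overwrite_input=overwrite_input,
                    method=method)
    r = func(a, **kwargs)
    result = _quantile(arr,
                       quantiles=q,
    ...<2 lines>...
                       out=out,
                       weights=wgt)
    slices_having_nans = np.isnan(arr[-1, ...])
                                  ~~~^^^^^^^^^
IndexError: index -1 is out of bounds for axis 0 with size 0
```

send_rows:
  targets:
    - [1,0.001,0,0,0]
    - [1,0,0,-0.02,0]
    - [1,0,0,-0.02,0]
    - [1,0,0,-0.01,0]
    - [1,0,0,-0.01,0]

```text
time: 5.55
tool_pos: [0.632, -0.2064, 0.0274]
tool_rot: [3.141, -0.001, 2.934]
contact_force: [0.8, -1.0, 0.4]
opening: 0.0915
grip_force: 0.0
```

send_rows:
  targets:
    - [1,0,0,0,0]
    - [0.7,0,0,0,0]
    - [0.7,0,0,0,0]
    - [0.7,0,0,0,0]
    - [0.7,0,0,0,0]

```text
time: 6.05
tool_pos: [0.6325, -0.2066, 0.0291]
tool_rot: [-3.141, 0.001, 2.934]
contact_force: [-0.6, 0.1, 0.4]
opening: 0.0662
grip_force: 0.0
```

```bash
python3 meas.py w2
python3 - <<'E'
from h import *
print({k:np.round(v,3) for k,v in observe().items()})
a=cv2.imread("pics/w2.png"); b=cv2.imread("pics/w2t.png")[140:270,320:480]; b=cv2.resize(b,None,fx=2,fy=2)
c=np.zeros((400,640+320,3),np.uint8); c[:,:640]=a; c[:260,640:]=b; cv2.imwrite("pics/w2c.png",cv2.resize(c,None,fx=.83,fy=.83))
E
```

```text
[ 0.63242262 -0.20654338  0.02889084] [-3.14150514e+00  7.31597622e-04  2.93444712e+00] 6.1
{'time': np.float64(6.15), 'qpos': array([-0.431,  0.74 ,  1.291,  0.   ,  1.11 , -1.794]), 'qvel': array([ 0.   ,  0.003,  0.003, -0.001, -0.001,  0.002]), 'joint_efforts': array([ 1.0000e-03, -5.9883e+01, -2.2352e+01, -4.8000e-02,  6.9000e-02,
       -0.0000e+00]), 'tool_pos': array([ 0.632, -0.207,  0.029]), 'tool_rot': array([-3.142e+00,  1.000e-03,  2.934e+00]), 'contact_force': array([ 0.139,  0.411, -0.134]), 'torque': array([ 0.011,  0.031, -0.01 ]), 'grip_force': np.float64(0.0), 'opening': np.float64(0.065)}
```

View pics/w2c.png

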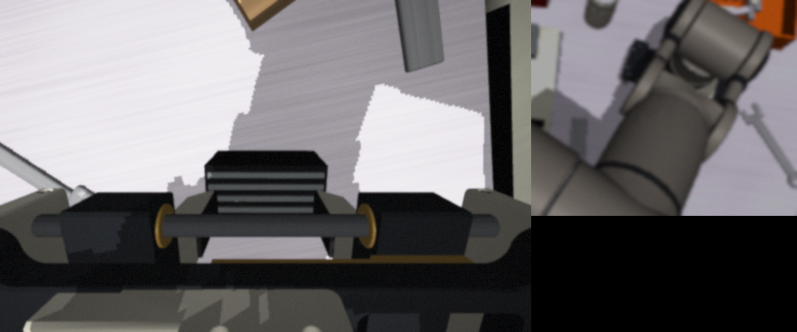

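Run:
```python
from h import *
im,W=cloud("side"); np.save("side2.npy",W)
c=im[170:300,300:440]; save(cv2.resize(c,None,fx=4.5,fy=4.5,interpolation=cv2.INTER_CUBIC),"side2c")
P=W[170:300,300:440].reshape(-1,3);P=P[np.isfinite(P[:,2])]
for z in np.arange(.03,.14,.01):
    k=P[(P[:,2]>z)&(P[:,2]<z+.01)&(abs(P[:,0]-.632)<.1)&(abs(P[:,1]+.206)<.1)]
    if len(k):print(round(z,2),len(k),np.round(k.min(0)*1000),np.round(k.max(0)*1000))
```

```text
0.03 54 [ 601. -255.   30.] [ 647. -244.   40.]
0.04 51 [ 601. -256.   40.] [ 649. -244.   50.]
0.05 185 [ 600. -256.   50.] [ 652. -210.   60.]
0.06 5 [ 607. -248.   60.] [ 645. -234.   61.]
0.08 23 [ 612. -257.   81.] [ 633. -246.   90.]
0.09 7 [ 618. -256.   90.] [ 633. -254.   92.]
0.13 49 [ 580. -298.  135.] [ 649. -165.  140.]
0.14 121 [ 579. -300.  140.] [ 675. -119.  150.]
```

View pics/side2c.png

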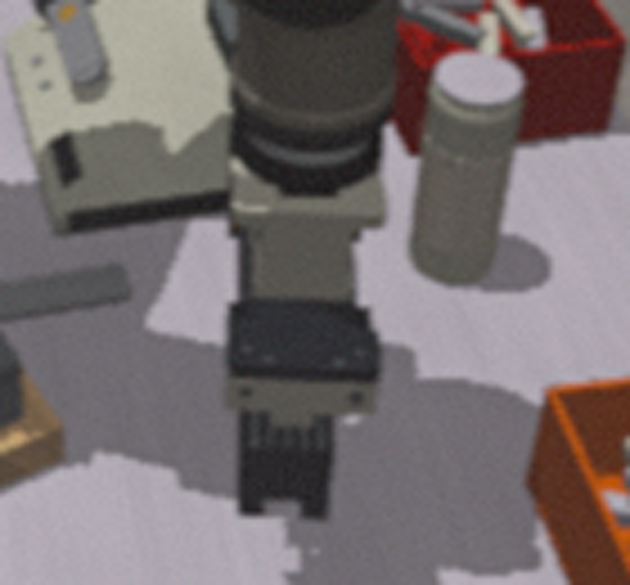

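send_rows:
  targets:
    - [1,0,0,0,0]
    - [1,0,0,0,0]
    - [1,0,0,0,0]
    - [1,0,0,0,0]
    - [1,0,0,-0.006,0]

```text
time: 6.7
tool_pos: [0.6328, -0.2068, 0.0231]
tool_rot: [-3.141, 0.002, 2.934]
contact_force: [0.3, 0.2, -0.2]
opening: 0.0917
grip_force: 0.0
```

send_rows:
  targets:
    - [1,0,0,-0.004,0]
    - [1,0,0,-0.004,0]
    - [1,0,0,-0.003,0]
    - [1,0,0,0,0]

```text
time: 7.1
tool_pos: [0.6318, -0.2063, 0.0106]
tool_rot: [3.141, -0.001, 2.934]
contact_force: [0.3, 0.1, 0.5]
opening: 0.0919
grip_force: 0.0
```

```bash
python3 -c "
from h import *
s=observe();print({k:np.round(v,3) for k,v in s.items()})"; python3 modtool.py
```

```text
{'time': np.float64(7.1), 'qpos': array([-0.431,  0.76 ,  1.306,  0.   ,  1.077, -1.794]), 'qvel': array([ 0.   , -0.01 , -0.009, -0.001,  0.008, -0.001]), 'joint_efforts': array([-1.0000e-02, -6.0148e+01, -2.1818e+01, -4.7000e-02, -4.0000e-03,
       -0.0000e+00]), 'tool_pos': array([ 0.632, -0.206,  0.011]), 'tool_rot': array([ 3.141e+00, -1.000e-03,  2.934e+00]), 'contact_force': array([0.325, 0.15 , 0.485]), 'torque': array([ 0.025, -0.022, -0.   ]), 'grip_force': np.float64(0.0), 'opening': np.float64(0.092)}
7.1 [ 0.6318 -0.2063  0.0106] [ 3.1412e+00 -1.2000e-03  2.9344e+00] in tool [-0.56  0.14] [119.58  51.02] 89.86
7.15 [ 0.632  -0.2064  0.011 ] [ 3.1414e+00 -6.0000e-04  2.9344e+00] in tool [-0.12 -0.21] [ 50.74 119.22] 0.04
7.2 [ 0.6323 -0.2065  0.0114] [ 3.1415 -0.      2.9344] in tool [ 0.12 -0.02] [ 50.56 119.4 ] 0.17
```

send_rows:
  targets:
    - [1,0,0,-0.003,0]
    - [1,0,0,-0.003,0]
    - [1,0,0,-0.002,0]
    - [1,0,0,0,0]

```text
time: 7.65
tool_pos: [0.6319, -0.2063, 0.0029]
tool_rot: [3.141, -0.001, 2.934]
contact_force: [0.7, -0.1, -0.9]
opening: 0.092
grip_force: 0.0
```

send_rows:
  targets:
    - [1,0,0,-0.002,0]
    - [1,0,0,-0.002,0]
    - [1,0,0,0,0]

```text
time: 7.95
tool_pos: [0.632, -0.2064, -0.001]
tool_rot: [3.141, -0.001, 2.934]
contact_force: [0.7, -0.3, -0.5]
opening: 0.0922
grip_force: 0.0
```

Run:
```python
from h import *
s=observe(); print(s["tool_pos"],s["contact_force"],s["torque"])
im,d=read_camera("wrist"); c=calibration("wrist"); K=np.array(c["intrinsics"]); H=np.array(c["hand_eye"])
v,u=np.mgrid[:400,:640]; P=np.stack([(u-K[0,2])/K[0,0]*d,-(v-K[1,2])/K[1,1]*d,-d],-1)@H[:3,:3].T+H[:3,3]
P[d==0]=np.nan; P*=1000
for z in range(-80,10,5):
    m=(P[...,2]>z)&(P[...,2]<z+5)&(abs(P[...,0])<35)&(abs(P[...,1])<85)
    for sg in(-1,1):
        y=P[m&(sg*P[...,1]>20)]
        if len(y)>2: print(z,sg,len(y),"y",np.round(np.percentile(y[:,1],[0,5,50,95,100]),1),"x",np.round(np.percentile(y[:,0],[1,99]),1))
```

```text
[ 0.63199584 -0.20637288 -0.00097772] [ 0.70445174 -0.31796415 -0.54641277] [ 0.02266724 -0.02018806  0.02561021]
-80 -1 78 y [-63.1 -60.  -45.5 -45.2 -45. ] x [-9.2 11.5]
-80 1 84 y [45.9 46.1 46.4 58.4 62.6] x [-9.3 11.5]
-75 -1 220 y [-63.4 -62.  -52.4 -45.4 -45.1] x [-9.2 11.7]
-75 1 211 y [45.8 46.3 54.  63.1 64.4] x [-9.1 11.6]
-70 -1 203 y [-63.4 -61.9 -52.1 -45.4 -45.1] x [-9.1 11.5]
-70 1 208 y [46.  46.2 52.7 62.4 63.8] x [-8.9 11.6]
-65 -1 181 y [-62.2 -61.2 -51.7 -45.4 -45. ] x [ 5.  11.5]
-65 1 177 y [46.  46.3 52.9 62.  63.5] x [ 5.2 11.6]
-60 -1 1806 y [-61.9 -50.6 -32.6 -21.3 -20. ] x [-23.6  23.9]
-60 1 1822 y [20.  21.4 33.4 51.1 63.2] x [-23.1  24.1]
-55 -1 1377 y [-61.7 -51.3 -34.6 -21.5 -20. ] x [-24.8  24.9]
-55 1 1490 y [20.  21.4 34.8 51.1 62.6] x [-24.8  24.8]
-50 -1 214 y [-59.3 -56.8 -39.9 -22.6 -20.1] x [ 9.4 25. ]
-50 1 206 y [20.1 22.  40.2 57.4 60.9] x [ 9.5 25. ]
-45 -1 142 y [-54.3 -52.3 -35.  -21.4 -20.1] x [ 9.7 25.1]
-45 1 155 y [20.1 22.  36.3 52.7 55.7] x [10.3 25. ]
-40 -1 109 y [-49.8 -42.8 -32.6 -21.5 -20.2] x [11.9 25.1]
-40 1 109 y [20.  21.
[... 214 characters left out ...]
0.1 21.5 32.3 43.7 45. ] x [24.2 25. ]
-25 -1 84 y [-43.9 -42.9 -32.2 -21.3 -20.1] x [24.3 25.1]
-25 1 86 y [20.2 21.2 32.7 44.  45.1] x [24.3 24.9]
-20 -1 78 y [-44.4 -43.1 -32.6 -21.5 -20.4] x [24.3 25. ]
-20 1 80 y [20.1 21.8 32.8 44.2 45.2] x [24.2 24.9]
-15 -1 75 y [-44.4 -43.2 -32.  -21.3 -20.2] x [24.4 25. ]
-15 1 71 y [20.4 21.9 32.5 43.9 45.1] x [24.3 24.9]
-10 -1 64 y [-44.3 -42.9 -32.5 -21.7 -20.1] x [24.5 25. ]
-10 1 65 y [20.2 21.1 32.3 44.4 45.4] x [24.3 24.9]
-5 -1 1280 y [-85.  -83.  -65.1 -26.1 -20. ] x [-6.9 34.5]
-5 1 1098 y [20.  25.3 65.4 83.2 85. ] x [-6.1 34.6]
0 -1 1979 y [-85.  -83.3 -66.4 -27.1 -20.1] x [-6.7 34.4]
0 1 2098 y [20.3 27.2 66.7 83.3 85. ] x [-6.6 34.5]
```

send_rows:
  targets:
    - [1,0,0,-0.003,0]
    - [1,0,0,-0.003,0]
    - [1,0,0,-0.003,0]
    - [1,0,0,0,0]
    - [0.9,0,0,0,0]
  grip_force: 12

```text
time: 8.5
tool_pos: [0.632, -0.2064, -0.01]
tool_rot: [3.141, -0.001, 2.934]
contact_force: [0.1, -0.0, -1.7]
opening: 0.0899
grip_force: 12.0
```

send_rows:
  targets:
    - [0.9,0,0,0,0]
    - [0.9,0,0,0,0]
    - [0.9,0,0,0,0]

```text
time: 8.8
tool_pos: [0.632, -0.2064, -0.01]
tool_rot: [3.141, -0.001, 2.934]
contact_force: [-0.2, 0.1, -4.7]
opening: 0.0901
grip_force: 12.0
```

send_rows:
  targets:
    - [0.9,0,0,0.03,0]
    - [0.9,0,0,0.04,0]
    - [0.9,0,0,0.04,0]
    - [0.9,-0.0137,0.0372,0.01,0.0453]
    - [0.9,-0.0137,0.0372,0,0.0453]
  grip_force: 18

```text
time: 9.3
tool_pos: [0.6057, -0.1325, 0.1128]
tool_rot: [-3.141, 0.005, 3.025]
contact_force: [0.6, 1.2, -5.5]
opening: 0.0899
grip_force: 18.0
```

send_rows:
  targets:
    - [0.9,-0.0137,0.0372,0,0.0453]
    - [0.9,-0.0137,0.0372,0,0.0453]
    - [0.9,-0.0137,0.0372,0,0.0453]
    - [0.9,-0.0137,0.0372,0,0.0453]
    - [0.9,0,0,-0.02,0]

```text
time: 9.8
tool_pos: [0.5495, 0.021, 0.0924]
tool_rot: [3.14, 0.003, -3.072]
contact_force: [0.7, -0.8, -4.4]
opening: 0.0896
grip_force: 18.0
```

send_rows:
  targets:
    - [0.9,0,0,0,0]
    - [0.9,0,0,0,0]
    - [0.9,0,0,0,0]
    - [0.9,0,0,0,0]

```text
time: 10.2
tool_pos: [0.5506, 0.0159, 0.091]
tool_rot: [-3.141, 0.001, -3.078]
contact_force: [0.3, -0.6, -4.7]
opening: 0.0902
grip_force: 18.0
```

```bash
cat > tilt.py <<'E'
from h import *
# module pose in console frame from top/side clouds
C=np.array([.6104,.1028]); yaw=np.radians(3.7); Rz=np.array([[np.cos(yaw),np.sin(yaw)],[-np.sin(yaw),np.cos(yaw)]])
s=observe(); t=(Rz@(s["tool_pos"][:2]-C))*1000; print(s["time"],"tcp console",np.round(t,1),"z",round(s["tool_pos"][2]*1000,1),"yaw",round(s["tool_rot"][2],4),"F",np.round(s["contact_force"],1),"T",np.round(s["torque"],2),"op",round(s["opening"],4))
E
python3 tilt.py
```

```text
10.2 tcp console [-65.2 -82.9] z 91.0 yaw -3.0783 F [ 0.3 -0.6 -4.7] T [-0.04  0.   -0.01] op 0.0902
```

send_rows:
  targets:
    - [0.9,0,0,-0.02,0]
    - [0.9,0,0,-0.02,0]
    - [0.9,0,0,-0.002,0]
    - [0.9,0,0,0,0]
    - [0.9,0,0,0,0]
  grip_force: 12

```text
time: 10.7
tool_pos: [0.551, 0.0164, 0.0495]
tool_rot: [-3.141, 0.002, -3.077]
contact_force: [0.4, 0.3, -4.6]
opening: 0.09
grip_force: 12.0
```

send_rows:
  targets:
    - [0.9,0,0,-0.002,0]
    - [0.9,0,0,-0.002,0]
    - [0.9,0,0,0,0]

```text
time: 11.0
tool_pos: [0.5503, 0.0165, 0.0453]
tool_rot: [-3.141, 0.001, -3.077]
contact_force: [-2.4, -0.9, 1.5]
opening: 0.0902
grip_force: 12.0
```

```bash
python3 tilt.py
```

```text
11.0 tcp console [-65.5 -82.2] z 45.3 yaw -3.0769 F [-2.4 -0.9  1.5] T [-0.15  0.33  0.03] op 0.0902
```

send_rows:
  targets:
    - [0.9,0,0,-0.002,0]
    - [0.9,0,0,-0.002,0]
    - [0.9,0,0,0,0]

```text
time: 11.3
tool_pos: [0.5489, 0.0163, 0.0415]
tool_rot: [-3.141, -0.002, -3.077]
contact_force: [-7.9, -3.0, 8.6]
opening: 0.0899
grip_force: 12.0
```

send_rows:
  targets:
    - [0.9,0,0,-0.002,0]
    - [0.9,0,0,0,0]

```text
time: 11.5
tool_pos: [0.5486, 0.0163, 0.0395]
tool_rot: [-3.141, -0.002, -3.077]
contact_force: [-9.8, -2.4, 9.1]
opening: 0.09
grip_force: 12.0
```

```bash
python3 tilt.py
```

```text
11.5 tcp console [-67.2 -82.3] z 39.5 yaw -3.0769 F [-9.8 -2.4  9.1] T [-0.4   1.38 -0.1 ] op 0.09
```

```bash
cat > tilt2.py <<'E'
from h import *
import sys
# module profile in the console x-z plane, from wrist camera
def prof(show=True,ylim=35):
    C=np.array([.6104,.1028]); yaw=np.radians(3.7); Rz=np.array([[np.cos(yaw),np.sin(yaw)],[-np.sin(yaw),np.cos(yaw)]])
    s=observe(); im,W=cloud("wrist"); W=W.reshape(-1,3); W=W[np.isfinite(W[:,2])]
    L=np.c_[(W[:,:2]-C)@Rz.T,W[:,2]]*1000; t=np.r_[Rz@(s["tool_pos"][:2]-C)*1000,s["tool_pos"][2]*1000]
    k=L[(abs(L[:,1]-t[1])<ylim)&(abs(L[:,0]-t[0]+5)<60)&(L[:,2]>t[2]+5)&(L[:,2]<t[2]+92)]
    h=(k[:,2]-25-(k[:,0]+95)*np.tan(np.pi/6))*np.cos(np.pi/6); k=k[h>9]
    hull=cv2.convexHull(k[:,[0,2]].astype(np.float32))[:,0]
    e=np.roll(hull,-1,0)-hull; n=np.linalg.norm(e,axis=1)
    for i in np.argsort(-n)[:4]: print("edge",np.round(hull[i],1),"len",round(float(n[i]),1),"ang",round(float(np.degrees(np.arctan2(e[i,1],e[i,0]))),1))
    r=cv2.minAreaRect(k[:,[0,2]].astype(np.float32)); print("rect",np.round(r[0],1),np.round(r[1],1),round(r[2],1),len(k),"tcp",np.round(t,1)); np.save("k.npy",k)
    return k,t
if __name__=="__main__": prof()
E
python3 tilt2.py
```

```text
edge [-88.7  49. ] len 71.0 ang 54.1
edge [-96.6  99.6] len 47.8 ang -81.6
edge [-54.7 112.8] len 34.6 ang -172.0
edge [-92.  107.2] len 6.5 ang -140.6
rect [-82.9  89.9] [73.2 38.4] 54.1 12068 tcp [-67.2 -82.3  39.5]
```

send_rows:
  targets:
    - [0.9,0,0,0.025,0]
    - [0.9,0,0,0.02,0]
    - [0.9,0.025,0.009,0,0]
    - [0.9,0.025,0.009,0,0]
    - [0.9,0.005,0.001,0,0]
  grip_force: 12

```text
time: 12.05
tool_pos: [0.6074, 0.0366, 0.0834]
tool_rot: [3.141, 0.003, -3.076]
contact_force: [0.1, 0.3, -4.6]
opening: 0.0901
grip_force: 12.0
```

send_rows:
  targets:
    - [0.9,0,0,0,0]
    - [0.9,0,0,-0.004,0]
    - [0.9,0,0,0,0]
    - [0.9,0,0,0,0]

```text
time: 12.45
tool_pos: [0.6042, 0.0355, 0.0791]
tool_rot: [3.141, -0.001, -3.077]
contact_force: [1.0, -0.4, -3.8]
opening: 0.0898
grip_force: 12.0
```

```bash
python3 tilt.py; python3 tilt2.py
```

```text
12.45 tcp console [-10.5 -66.7] z 79.1 yaw -3.0773 F [ 1.  -0.4 -3.8] T [0.08 0.01 0.02] op 0.0898
edge [-32.1  89. ] len 71.4 ang 18.1
edge [ 34.8 113.5] len 44.7 ang 126.3
edge [  2.1 152.3] len 36.5 ang -171.9
edge [-39.8 138.8] len 24.2 ang -81.9
rect [ -6.6 126.8] [72.  56.1] 18.1 12147 tcp [-10.5 -66.7  79.1]
```

send_rows:
  targets:
    - [0.9,0,0,-0.003,0]
    - [0.9,0,0,-0.003,0]
    - [0.9,-0.001,0,-0.002,0]
    - [0.9,-0.001,0,-0.001,0]
    - [0.9,0,0,0,0]

```text
time: 13.0
tool_pos: [0.6035, 0.0356, 0.0711]
tool_rot: [-3.141, 0.002, -3.077]
contact_force: [-0.4, -0.5, 0.5]
opening: 0.0896
grip_force: 12.0
```

send_rows:
  targets:
    - [0.9,-0.002,0,-0.002,0]
    - [0.9,-0.002,0,-0.002,0]
    - [0.9,0,0,0,0]

```text
time: 13.3
tool_pos: [0.5984, 0.0354, 0.0662]
tool_rot: [-3.141, -0.001, -3.077]
contact_force: [-2.4, -2.1, 2.2]
opening: 0.0898
grip_force: 12.0
```

```bash
python3 tilt.py; python3 tilt2.py
```

```text
13.3 tcp console [-16.3 -66.5] z 66.2 yaw -3.077 F [-2.4 -2.1  2.2] T [-0.39  0.29  0.04] op 0.0898
edge [-29.1 127.2] len 30.2 ang 19.3
edge [ -7.2 142.3] len 27.5 ang -161.3
edge [-43.  122.4] len 14.7 ang 19.2
edge [-33.2 133.5] len 11.2 ang -159.1
rect [-24.  132.8] [49.7  7.3] 19.2 11091 tcp [-16.3 -66.5  66.2]
```

send_rows:
  targets:
    - [0.9,-0.002,0,-0.0025,0]
    - [0.9,-0.002,0,-0.0025,0]
    - [0.9,-0.0015,0,-0.002,0]
    - [0.9,0,0,0,0]

```text
time: 13.75
tool_pos: [0.5932, 0.0354, 0.0589]
tool_rot: [-3.141, -0.001, -3.077]
contact_force: [-2.0, -3.0, 0.6]
opening: 0.0899
grip_force: 12.0
```

```bash
python3 tilt.py; python3 tilt2.py
```

```text
13.75 tcp console [-21.6 -66.1] z 58.9 yaw -3.0772 F [-2.  -3.   0.6] T [-0.62  0.28 -0.1 ] op 0.0899
edge [-19.3 136. ] len 26.9 ang -149.7
edge [-33.6 119.2] len 24.5 ang 30.1
edge [-50.9 109.6] len 19.8 ang 29.0
edge [-42.6 122.4] len 7.9 ang -148.2
rect [-32.3 124.2] [49.9  7.4] 30.1 11027 tcp [-21.6 -66.1  58.9]
```

send_rows:
  targets:
    - [0.9,-0.003,0,0.005,0]
    - [0.9,-0.005,0,0.009,0]
    - [0.9,-0.002,-0.01,0.004,0]
    - [0.9,0,-0.01,0,0]
    - [0.9,0,0,0,0]
  grip_force: 25

```text
time: 14.3
tool_pos: [0.5837, 0.0141, 0.0776]
tool_rot: [-3.141, 0.0, -3.078]
contact_force: [-0.6, -0.2, -4.7]
opening: 0.0901
grip_force: 25.0
```

send_rows:
  targets:
    - [0.9,-0.012,-0.005,-0.0065,0]
    - [0.9,-0.012,-0.005,-0.0065,0]
    - [0.9,0,0,0,0]
    - [0.9,0,0,0,0]

```text
time: 14.7
tool_pos: [0.5599, 0.0056, 0.0645]
tool_rot: [3.141, 0.0, -3.078]
contact_force: [0.0, 0.5, -4.6]
opening: 0.0896
grip_force: 25.0
```

```bash
cat > rel.py <<'E'
from h import *
# module and rail in tilted console coords: u up the slope, y, w off the slope face (face w=0)
C=np.array([.6104,.1028]); yaw=np.radians(3.7); Rz=np.array([[np.cos(yaw),np.sin(yaw)],[-np.sin(yaw),np.cos(yaw)]])
def tilted(W):
    W=W.reshape(-1,3); W=W[np.isfinite(W[:,2])]; L=np.c_[(W[:,:2]-C)@Rz.T,W[:,2]]*1000
    x,z=L[:,0]+95,L[:,2]-25; c,s=np.cos(np.pi/6),.5
    return np.c_[x*c+z*s,L[:,1],-x*s+z*c]
def ext(Q,msg):
    r=cv2.minAreaRect(Q[:,:2].astype(np.float32)); print(msg,len(Q),"u",np.round(np.percentile(Q[:,0],[.5,50,99.5]),1),"y",np.round(np.percentile(Q[:,1],[.5,50,99.5]),1),"w",np.round(np.percentile(Q[:,2],[5,50,95]),1),"rect",np.round(r[0],1),np.round(r[1],1),round(r[2],1))
def run(n):
    s=observe(); t=np.r_[Rz@(s["tool_pos"][:2]-C)*1000,s["tool_pos"][2]*1000]
    im,W=cloud(n); Q=tilted(W); np.save("Q"+n+".npy",Q)
    f=Q[(Q[:,1]>-60)&(Q[:,1]<100)&(abs(Q[:,2])<8)&(Q[:,0]>8)&(Q[:,0]<33)]; 
    if len(f)>20:
        A=np.c_[f[:,:2],np.ones(len(f))]; print(n,"face plane",np.round(np.linalg.lstsq(A,f[:,2],rcond=None)[0],4),len(f),"med",round(float(np.median(f[:,2])),2))
    ext(Q[(Q[:,2]>15)&(Q[:,2]<23)&(Q[:,0]>35)&(Q[:,0]<85)&(Q[:,1]>-15)&(Q[:,1]<72)],"head")
    nz=Q[(Q[:,2]>12)&(Q[:,2]<23)&(Q[:,0]>50)&(Q[:,0]<66)&(Q[:,1]>-35)&(Q[:,1]<5)]
    if len(nz): print("nose tip y",np.round(np.sort(nz[:,1])[[0,min(5,len(nz)-1)]],1))
    m=Q[(abs(Q[:,1]-t[1])<55)&(abs(Q[:,0]-58)<80)&(Q[:,2]>50)&(Q[:,2]<110)]
    if len(m)>50:
        w=np.percentile(m[:,2],97); tp=m[(m[:,2]>w-3)]; ext(tp,"modtop"); i=tp[abs(tp[:,1]-t[1])<30]
        print("top tilt err deg", np.round(np.degrees(np.polyfit(i[:,0],i[:,2],1)[0]),2),"pitch along y",np.round(np.degrees(np.polyfit(i[:,1],i[:,2],1)[0]),2))
    print("tcp",np.round(t,1),"F",np.round(s["contact_force"],1))
if __name__=="__main__":
    run("wrist"); run("top")
E
python3 rel.py
```

```text
wrist face plane [-0.0026 -0.0045 -1.5203] 5975 med -1.75
head 3057 u [43.8 52.5 72.4] y [-14.5  18.5  71.5] w [16.4 17.6 19. ] rect [58.4 28.5] [29.4 87. ] 0.0
nose tip y [-24.3 -23.7]
modtop 788 u [ 93.  100.  130.5] y [-141.1  -46.3  -45.3] w [102.1 106.  109.6] rect [112.1 -93.2] [96.1 38.1] 90.0Traceback (most recent call last):
  File "rel.py", line 25, in <module>
    run("wrist"); run("top")
    ~~~^^^^^^^^^
  File "rel.py", line 22, in run
    print("top tilt err deg", np.round(np.degrees(np.polyfit(i[:,0],i[:,2],1)[0]),2),"pitch along y",np.round(np.degrees(np.polyfit(i[:,1],i[:,2],1)[0]),2))
                                                  ~~~~~~~~~~^^^^^^^^^^^^^^^^^
    raise TypeError("expected non-empty vector for x")
TypeError: expected non-empty vector for x
```

```bash
sed -i 's/abs(Q\[:,1\]-t\[1\])<55)&(abs(Q\[:,0\]-58)<80)&(Q\[:,2\]>50)&(Q\[:,2\]<110)/abs(Q[:,1]-t[1])<44)\&(abs(Q[:,0]-58)<45)\&(Q[:,2]>45)\&(Q[:,2]<88)/; s/run("wrist"); run("top")/run("wrist")/' rel.py; python3 rel.py
python3 - <<'E'
import numpy as np
Q=np.load("Qwrist.npy")
m=Q[(abs(Q[:,1]+92)<30)&(Q[:,2]>0)&(Q[:,2]<95)&(abs(Q[:,0]-58)<70)]
for w in range(0,95,5):
    k=m[(m[:,2]>=w)&(m[:,2]<w+5)]
    if len(k)>5: print(w,len(k),np.round(np.percentile(k[:,0],[1,50,99]),1))
E
```

```text
wrist face plane [-1.2000e-03 -4.6000e-03 -1.5353e+00] 6038 med -1.72
head 3203 u [43.6 52.5 72.9] y [-14.6  18.9  71.5] w [16.4 17.7 19.1] rect [58.4 28.5] [30.1 87. ] 0.0
nose tip y [-24.2 -23.9]
modtop 6827 u [ 53.3  70.  100.6] y [-136.2  -93.4  -51.4] w [76.4 78.2 79.3] rect [ 77.  -93.7] [88. 49.] 89.9
top tilt err deg 0.07 pitch along y 0.02
tcp [-56.1 -93.7  64.7] F [ 0.8 -0.6 -5.4]
0 122 [12.2 19.8 92.4]
70 966 [ 52.1  72.4 101.6]
75 8471 [ 52.7  71.5 101.5]
80 18 [59.7 76.9 96.4]
```

send_rows:
  targets:
    - [0.9,-0.004,0.006,-0.01,0]
    - [0.9,-0.003,0.005,-0.008,0]
    - [0.9,-0.0022,0.0025,-0.005,0]
    - [0.9,0,0,0,0]
    - [0.9,0,0,0,0]

```text
time: 15.3
tool_pos: [0.5504, 0.0194, 0.0413]
tool_rot: [3.142, -0.0, -3.077]
contact_force: [0.1, -0.6, -4.9]
opening: 0.09
grip_force: 25.0
```

send_rows:
  targets:
    - [0.9,0,0,0,0]
    - [0.9,0,0,0,0]

```text
time: 15.5
tool_pos: [0.5507, 0.019, 0.0417]
tool_rot: [-3.141, 0.001, -3.077]
contact_force: [-0.6, 0.2, -4.1]
opening: 0.0899
grip_force: 25.0
```

```bash
python3 rel.py
```

```text
wrist face plane [-0.003  -0.0024 -1.62  ] 6034 med -1.82
head 496 u [43.7 48.3 58.2] y [-11.1   6.1  13.6] w [16.6 17.7 18.7] rect [50.7  0.5] [26.  14.6] 88.2
nose tip y [-0.5  0.6]
modtop 7058 u [34.4 51.1 81.9] y [-122.2  -79.5  -37.4] w [60.8 62.6 63.8] rect [ 57.9 -79.7] [87.9 49. ] 90.0
top tilt err deg 0.01 pitch along y 0.03
tcp [-65.  -79.7  41.7] F [-0.6  0.2 -4.1]
```

send_rows:
  targets:
    - [0.9,-0.0006,0.01,-0.0004,0]
    - [0.9,-0.0006,0.01,0,0]
    - [0.9,-0.0007,0.01,0,0]
    - [0.9,0,0,0,0]

```text
time: 15.95
tool_pos: [0.5481, 0.0511, 0.041]
tool_rot: [3.141, -0.0, -3.075]
contact_force: [0.2, -0.4, -4.6]
opening: 0.0897
grip_force: 25.0
```

```bash
python3 tilt.py
```

```text
15.95 tcp console [-65.5 -47.6] z 41.0 yaw -3.0751 F [ 0.2 -0.4 -4.6] T [0.01 0.01 0.01] op 0.0897
```

send_rows:
  targets:
    - [0.9,-0.0006,0.01,0,0]
    - [0.9,-0.0006,0.01,0,0]
    - [0.9,-0.0007,0.01,0,0]
    - [0.9,0,0,0,0]
    - [0.9,0,0,0,0]

```text
time: 16.45
tool_pos: [0.5465, 0.0795, 0.041]
tool_rot: [-3.142, 0.0, -3.076]
contact_force: [-0.1, -0.1, -4.7]
opening: 0.0901
grip_force: 25.0
```

```bash
python3 rel.py
```

```text
wrist face plane [ 0.0081 -0.0043 -1.6741] 3990 med -1.76
head 412 u [43.8 48.3 57.6] y [51.8 66.  71.9] w [16.7 17.7 18.8] rect [50.7 61.3] [14.1 21.3] 0.5
modtop 6986 u [33.5 50.4 80.9] y [-61.2 -18.4  23.6] w [60.4 62.1 63.3] rect [ 57.3 -19.1] [49. 88.] 0.1
top tilt err deg -0.02 pitch along y -0.01
tcp [-65.3 -19.1  41. ] F [-0.1 -0.1 -4.7]
```

send_rows:
  targets:
    - [0.9,-0.0001,0.01,0.0003,0]
    - [0.9,-0.0005,0.01,0,0]
    - [0.9,-0.0005,0.008,0,0]
    - [0.9,-0.0003,0.005,0,0]
    - [0.9,0,0,0,0]

```text
time: 17.0
tool_pos: [0.5448, 0.1134, 0.0414]
tool_rot: [3.141, -0.0, -3.076]
contact_force: [-0.8, 1.4, -2.4]
opening: 0.09
grip_force: 25.0
```

```bash
python3 tilt.py
```

```text
17.0 tcp console [-64.7  14.8] z 41.4 yaw -3.076 F [-0.8  1.4 -2.4] T [0.38 0.24 0.09] op 0.09
```

send_rows:
  targets:
    - [0.9,-0.0003,0.005,0,0]
    - [0.9,-0.0003,0.005,0,0]
    - [0.9,-0.0002,0.003,0,0]
    - [0.9,0,0,0,0]

```text
time: 17.4
tool_pos: [0.5443, 0.126, 0.0413]
tool_rot: [3.141, 0.0, -3.077]
contact_force: [-0.7, 2.9, -3.5]
opening: 0.0897
grip_force: 25.0
```

```bash
python3 rel.py; python3 tilt.py
```

```text
wrist face plane [ 0.0136 -0.005  -1.6526] 3496 med -1.56
17.45 tcp console [-64.4  27.4] z 41.2 yaw -3.0768 F [ 0.5  2.  -3.6] T [0.57 0.13 0.02] op 0.0899Traceback (most recent call last):
  File "rel.py", line 25, in <module>
    run("wrist")
    ~~~^^^^^^^^^
  File "rel.py", line 16, in run
    ext(Q[(Q[:,2]>15)&(Q[:,2]<23)&(Q[:,0]>35)&(Q[:,0]<85)&(Q[:,1]>-15)&(Q[:,1]<72)],"head")
    ~~~^^^^^^^^^^^^^^^^^^^^^^^^^^^^^^^^^^^^^^^^^^^^^^^^^^^^^^^^^^^^^^^^^^^^^^^^^^^^^^^^^^^^
  File "rel.py", line 9, in ext
    r=cv2.minAreaRect(Q[:,:2].astype(np.float32)); print(msg,len(Q),"u",np.round(np.percentile(Q[:,0],[.5,50,99.5]),1),"y",np.round(np.percentile(Q[:,1],[.5,50,99.5]),1),"w",np.round(np.percentile(Q[:,2],[5,50,95]),1),"rect",np.round(r[0],1),np.round(r[1],1),round(r[2],1))
                                                                                 ~~~~~~~~~~~~~^^^^^^^^^^^^^^^^^^^^^
    return _quantile_unchecked(
        a, q, axis, out, overwrite_input, method, keepdims, weights)
    return _ureduce(a,
                    func=_quantile_ureduce_func,
    ...<5 lines>...
                    overwrite_input=overwrite_input,
                    method=method)
    r = func(a, **kwargs)
    result = _quantile(arr,
                       quantiles=q,
    ...<2 lines>...
                       out=out,
                       weights=wgt)
    slices_having_nans = np.isnan(arr[-1, ...])
                                  ~~~^^^^^^^^^
IndexError: index -1 is out of bounds for axis 0 with size 0
```

send_rows:
  targets:
    - [0.9,0,0.001,0,0]
    - [0.9,-0.0001,0.001,0,0]
    - [0.9,0,0,0,0]

```text
time: 17.75
tool_pos: [0.5443, 0.1271, 0.0412]
tool_rot: [-3.142, 0.0, -3.077]
contact_force: [-0.4, 0.7, -4.8]
opening: 0.0898
grip_force: 25.0
```

send_rows:
  targets:
    - [0.9,0,0.001,0,0]
    - [0.9,-0.0001,0.001,0,0]
    - [0.9,0,0,0,0]

```text
time: 18.05
tool_pos: [0.5441, 0.1293, 0.0413]
tool_rot: [3.141, 0.0, -3.077]
contact_force: [1.1, 0.3, -4.4]
opening: 0.0899
grip_force: 25.0
```

```bash
sed -i 's/^def ext(Q,msg):/def ext(Q,msg):\n    if len(Q)<20: return/' rel.py; python3 rel.py; python3 tilt.py
```

```text
wrist face plane [ 0.0096 -0.0049 -1.6237] 3502 med -1.55
modtop 7034 u [34.3 51.4 82.2] y [-12.1  31.   73. ] w [60.1 61.9 63.1] rect [58.2 30.7] [49.  87.9] 0.0
top tilt err deg -0.04 pitch along y -0.03
tcp [-64.4  30.7  41.3] F [ 1.1  0.3 -4.4]
18.1 tcp console [-64.4  30.7] z 41.3 yaw -3.0769 F [-0.5 -0.2 -4.2] T [ 0.08  0.04 -0.05] op 0.0897
```

send_rows:
  targets:
    - [0.9,0,0.001,0,0]
    - [0.9,0,0,0,0]

```text
time: 18.3
tool_pos: [0.5442, 0.13, 0.0413]
tool_rot: [-3.141, 0.0, -3.077]
contact_force: [0.4, -1.4, -4.4]
opening: 0.0897
grip_force: 25.0
```

```bash
python3 tilt.py
```

```text
18.3 tcp console [-64.4  31.4] z 41.3 yaw -3.0769 F [ 0.4 -1.4 -4.4] T [-0.25  0.01  0.03] op 0.0897
```

send_rows:
  targets:
    - [0.9,0,-0.0015,0,0]
    - [0.9,0,-0.0015,0,0]
    - [0.9,0,0,0,0]

```text
time: 18.6
tool_pos: [0.5442, 0.1271, 0.0413]
tool_rot: [3.141, 0.0, -3.077]
contact_force: [0.8, -0.1, -5.3]
opening: 0.0901
grip_force: 25.0
```

```bash
python3 tilt.py
```

```text
18.6 tcp console [-64.5  28.5] z 41.3 yaw -3.0773 F [ 0.8 -0.1 -5.3] T [0.03 0.   0.02] op 0.0901
```

send_rows:
  targets:
    - [0.9,0,0.0013,0,0]
    - [0.9,0.0003,0,-0.0005,0]
    - [0.9,0.0003,0,-0.0005,0]
    - [0.9,0,0,0,0]
    - [0.9,0,0,0,0]

```text
time: 19.1
tool_pos: [0.5443, 0.1288, 0.0411]
tool_rot: [3.141, -0.0, -3.077]
contact_force: [-4.6, 1.2, 5.1]
opening: 0.0902
grip_force: 25.0
```

```bash
python3 rel.py; python3 tilt.py
```

```text
wrist face plane [ 0.0072 -0.0054 -1.5812] 3514 med -1.59
modtop 6987 u [34.4 51.2 82.2] y [-12.5  30.9  73. ] w [59.9 61.7 62.8] rect [59.  30.2] [50.4 88. ] 0.1
top tilt err deg 0.11 pitch along y -0.04
tcp [-64.2  30.2  41.1] F [-4.6  1.2  5.1]
19.15 tcp console [-64.3  30.2] z 41.1 yaw -3.0769 F [-5.4  0.5  5.6] T [-0.06  0.83 -0.11] op 0.0899
```

send_rows:
  targets:
    - [0.9,-0.0002,-0.0015,0.0004,0]
    - [0.9,0,-0.0015,0,0]
    - [0.9,0,0,0,0]

```text
time: 19.45
tool_pos: [0.5443, 0.1264, 0.041]
tool_rot: [3.14, 0.0, -3.077]
contact_force: [-4.3, 4.3, 2.6]
opening: 0.0902
grip_force: 25.0
```

```bash
python3 tilt.py
```

```text
19.45 tcp console [-64.4  27.8] z 41.0 yaw -3.0771 F [-4.3  4.3  2.6] T [ 0.84  0.68 -0.04] op 0.0902
```

send_rows:
  targets:
    - [0.9,0,0.0015,0,0]
    - [0.9,0,0.0011,0,0]
    - [0.9,0,0,0,0]
    - [0.9,0,0,0,0]

```text
time: 19.85
tool_pos: [0.5443, 0.1267, 0.041]
tool_rot: [-3.14, -0.001, -3.076]
contact_force: [-5.1, -5.6, 4.3]
opening: 0.0899
grip_force: 25.0
```

```bash
python3 tilt.py
```

```text
19.85 tcp console [-64.4  28.1] z 41.0 yaw -3.0765 F [-5.1 -5.6  4.3] T [-0.56  0.82  0.18] op 0.0899
```

send_rows:
  targets:
    - [1,0,0,0,0]
    - [1,0,0,0,0]
    - [1,0,0,0,0]

```text
time: 20.15
tool_pos: [0.5452, 0.1279, 0.0409]
tool_rot: [-3.141, 0.001, -3.077]
contact_force: [0.1, -1.8, -0.4]
opening: 0.0917
grip_force: 0.6
```

```bash
python3 rel.py; python3 tilt.py
```

```text
wrist face plane [ 0.0118 -0.0054 -1.6407] 3371 med -1.59
modtop 6749 u [34.1 50.6 81.8] y [-13.3  28.2  71.6] w [59.9 61.7 62.9] rect [57.8 29.2] [49.  87.8] 0.0
top tilt err deg -0.17 pitch along y 0.0
tcp [-63.4  29.3  40.9] F [ 0.1 -1.8 -0.4]
20.2 tcp console [-63.6  29.4] z 40.8 yaw -3.077 F [-0.2 -1.1 -0.2] T [-0.13 -0.03 -0.05] op 0.0917
```

send_rows:
  targets:
    - [1,-0.0001,0.0015,0,0]
    - [1,-0.0001,0.001,0,0]
    - [1,0,0,0,0]

```text
time: 20.5
tool_pos: [0.5443, 0.1305, 0.0405]
tool_rot: [-3.141, -0.0, -3.077]
contact_force: [1.2, -3.6, -1.0]
opening: 0.0917
grip_force: 1.6
```

```bash
python3 rel.py
```

```text
wrist face plane [ 0.0072 -0.0051 -1.5744] 3182 med -1.56
modtop 6874 u [33.2 49.9 80.7] y [-11.   30.9  74.1] w [59.9 61.6 62.8] rect [57.1 31.9] [49. 88.] 0.0
top tilt err deg -0.08 pitch along y 0.02
tcp [-64.2  31.9  40.5] F [ 1.2 -3.6 -1. ]
```

send_rows:
  targets:
    - [1,0,0.001,0,0]
    - [1,0,0.001,0,0]
    - [1,0,0,0,0]

```text
time: 20.85
tool_pos: [0.5442, 0.131, 0.0406]
tool_rot: [-3.139, -0.001, -3.077]
contact_force: [-1.4, -10.8, -0.4]
opening: 0.0916
grip_force: 5.1
```

```bash
python3 rel.py
```

```text
wrist face plane [ 0.0099 -0.0055 -1.6204] 3153 med -1.57
modtop 6679 u [33.3 49.9 81. ] y [-10.7  30.4  74.2] w [60.  61.8 63. ] rect [57.1 32.3] [49.  87.9] 0.1
top tilt err deg -0.07 pitch along y -0.09
tcp [-64.3  32.4  40.6] F [ -1.4 -10.8  -0.4]
```

send_rows:
  targets:
    - [1,0.0001,-0.002,0,0]
    - [1,0.0001,-0.0018,0,0]
    - [1,0,0,0,0]
    - [1,0,0,0,0]

```text
time: 21.3
tool_pos: [0.5446, 0.1292, 0.0408]
tool_rot: [3.141, 0.0, -3.077]
contact_force: [0.6, -0.2, 0.3]
opening: 0.0919
grip_force: 0.0
```

```bash
python3 rel.py
```

```text
wrist face plane [ 0.006  -0.0052 -1.5342] 3075 med -1.51
modtop 6787 u [33.4 49.8 81. ] y [-11.3  31.3  73.6] w [59.9 61.6 62.8] rect [56.9 31. ] [49.1 87.1] 0.0
top tilt err deg -0.46 pitch along y 0.02
tcp [-64.   30.6  40.8] F [ 0.6 -0.2  0.3]
```

send_rows:
  targets:
    - [1,0.0001,-0.0015,0,0]
    - [1,0.0001,-0.0012,0,0]
    - [1,0,0,0,0]
    - [1,0,0,0,0]

```text
time: 21.75
tool_pos: [0.5447, 0.1266, 0.0408]
tool_rot: [3.141, 0.0, -3.077]
contact_force: [0.1, 4.9, -0.3]
opening: 0.0917
grip_force: 2.6
```

```bash
python3 rel.py
```

```text
wrist face plane [ 0.0104 -0.0054 -1.6266] 3221 med -1.55
modtop 6708 u [33.5 49.7 81. ] y [-13.5  29.1  71. ] w [59.9 61.6 62.8] rect [57.1 28.4] [48.6 87. ] 0.0
top tilt err deg -0.39 pitch along y -0.01
tcp [-64.   27.9  40.8] F [ 0.1  4.9 -0.3]
```

send_rows:
  targets:
    - [1,0,0.0015,0,0]
    - [1,0,0.0016,0,0]
    - [1,0,0,0,0]
    - [1,0,-0.0008,0,0]
    - [1,0,0,0,0]

```text
time: 22.3
tool_pos: [0.5447, 0.1283, 0.0407]
tool_rot: [3.141, -0.0, -3.077]
contact_force: [-0.5, 0.2, 0.0]
opening: 0.0918
grip_force: 0.0
```

```bash
python3 rel.py
```

```text
wrist face plane [ 0.0103 -0.0051 -1.6034] 3075 med -1.51
modtop 6750 u [33.1 49.7 81. ] y [-13.2  29.   71.9] w [59.9 61.6 62.8] rect [56.9 29.7] [87.9 49.1] 90.0
top tilt err deg -0.46 pitch along y -0.03
tcp [-63.9  29.7  40.7] F [-0.5  0.2  0. ]
```

send_rows:
  targets:
    - [1,0,0,0.005,0]
    - [1,0,0,0.01,0]
    - [1,0,0,0.02,0]
    - [1,0,0,0.04,0]
    - [1,0,0,0.04,0]

```text
time: 22.85
tool_pos: [0.5443, 0.1284, 0.1575]
tool_rot: [3.141, -0.001, -3.077]
contact_force: [0.8, 0.6, 0.3]
opening: 0.0918
grip_force: 0.0
```

```bash
python3 tilt.py
python3 - <<'E'
from h import *
from rel import tilted,ext
im,W=cloud("wrist"); save(im,"w5"); Q=tilted(W); 
m=Q[(abs(Q[:,1]-30)<60)&(abs(Q[:,0]-58)<35)&(Q[:,2]>57)&(Q[:,2]<68)]; ext(m,"mod")
E
```

```text
22.85 tcp console [-64.3  29.8] z 157.5 yaw -3.077 F [0.8 0.6 0.3] T [ 0.06 -0.07 -0.01] op 0.0918
mod 5758 u [32.6 58.7 81.9] y [-14.9  29.8  73.9] w [58.2 59.9 62.7] rect [57.1 29.5] [50.1 90.1] 0.0
```

send_rows:
  targets:
    - [1,0,0,-0.04,0]
    - [1,0,0,-0.04,0]
    - [1,0,0,-0.02,0]
    - [1,0,0,-0.012,0]
    - [1,0,0,0,0]

```text
time: 23.4
tool_pos: [0.5441, 0.1284, 0.0429]
tool_rot: [3.142, -0.002, -3.077]
contact_force: [-0.3, -0.3, 0.4]
opening: 0.0919
grip_force: 0.0
```

send_rows:
  targets:
    - [1,0,0.0015,0,0]
    - [1,0,0,0,0]
    - [1,0,0,0,0]
    - [1,0,0,0,0]

```text
time: 23.8
tool_pos: [0.5455, 0.1299, 0.0448]
tool_rot: [-3.142, 0.002, -3.077]
contact_force: [-0.1, -2.3, 2.0]
opening: 0.0919
grip_force: 1.0
```

send_rows:
  targets:
    - [1,0,-0.001,0,0]
    - [1,0,0,0,0]
    - [1,0,0,0.01,0]
    - [1,0,0,0.03,0]
    - [1,0,0,0.04,0]

```text
time: 24.3
tool_pos: [0.5434, 0.1289, 0.1236]
tool_rot: [3.141, -0.004, -3.077]
contact_force: [0.6, 0.2, -0.0]
opening: 0.0917
grip_force: 0.0
```

send_rows:
  targets:
    - [1,0,0,0.03,0]
    - [1,0,0,0,0]
    - [1,0,0,0,0]

```text
time: 24.6
tool_pos: [0.5449, 0.1291, 0.1546]
tool_rot: [3.141, 0.002, -3.077]
contact_force: [0.1, 0.3, -0.6]
opening: 0.092
grip_force: 0.0
```

```bash
python3 tilt.py
python3 - <<'E'
from h import *
from rel import tilted,ext
im,W=cloud("wrist"); save(im,"w6"); Q=tilted(W); 
m=Q[(abs(Q[:,1]-30)<60)&(abs(Q[:,0]-58)<35)&(Q[:,2]>57)&(Q[:,2]<68)]; ext(m,"mod")
W=W.reshape(-1,3); P=W[(W[:,2]>.108)&(W[:,2]<.118)&(abs(W[:,0]-.674)<.045)&(abs(W[:,1]-.077)<.045)]
r=cv2.minAreaRect(P[:,:2].astype(np.float32)*1000); print("socket",len(P),r)
E
```

```text
24.6 tcp console [-63.6  30.5] z 154.6 yaw -3.0769 F [ 0.1  0.3 -0.6] T [ 0.04  0.04 -0.04] op 0.092
mod 5878 u [33.  59.1 82.1] y [-13.6  30.5  75.1] w [58.2 59.9 62.6] rect [57.5 30.8] [50.2 90.1] 0.2
socket 687 ((649.8992309570312, 75.52226257324219), (10.832526206970215, 60.551597595214844), 2.553922414779663)
```

send_rows:
  targets:
    - [1,-0.0104,-0.0376,0,0.038]
    - [1,-0.0104,-0.0376,0,0.038]
    - [1,-0.0104,-0.0376,0,0.038]
    - [1,-0.0104,-0.0376,0,0.038]
    - [1,-0.0104,-0.0376,0,0.038]
  grip_force: 25

```text
time: 25.15
tool_pos: [0.4912, -0.0601, 0.1523]
tool_rot: [3.14, -0.003, -2.885]
contact_force: [-0.2, -0.6, -0.3]
opening: 0.0916
grip_force: 0.0
```

send_rows:
  targets:
    - [1,-0.0104,-0.0376,-0.02,0.038]
    - [1,-0.0104,-0.0376,-0.02,0.038]
    - [1,-0.0104,-0.0376,-0.02,0.038]
    - [1,0,0,0,0]
    - [1,0,0,0,0]

```text
time: 25.65
tool_pos: [0.4604, -0.1718, 0.0924]
tool_rot: [3.139, -0.002, -2.776]
contact_force: [-0.3, 0.7, -0.4]
opening: 0.0919
grip_force: 0.0
```

send_rows:
  targets:
    - [1,0,0,0,0]
    - [1,0,0,0,0]

```text
time: 25.85
tool_pos: [0.4621, -0.1708, 0.0941]
tool_rot: [-3.141, 0.001, -2.771]
contact_force: [-0.8, 1.0, -0.4]
opening: 0.092
grip_force: 0.0
```

```bash
cat > reltool.py <<'E'
from h import *
def tool(zlo,zhi,rad=.07):
    s=observe(); im,d=read_camera("wrist"); c=calibration("wrist"); K=np.array(c["intrinsics"]); H=np.array(c["hand_eye"])
    v,u=np.mgrid[:400,:640]; P=np.stack([(u-K[0,2])/K[0,0]*d,-(v-K[1,2])/K[1,1]*d,-d],-1)@H[:3,:3].T+H[:3,3]
    w=s["tool_pos"][2]-P[...,2]; P=P[(d>0)&(w>zlo)&(w<zhi)&(abs(P[...,0])<rad)&(abs(P[...,1])<rad)]
    r=cv2.minAreaRect(P[:,:2].astype(np.float32)*1000); y=s["tool_rot"][2]; T=np.array([[np.cos(y),np.sin(y)],[np.sin(y),-np.cos(y)]])
    print(len(P),np.round(s["tool_pos"],4),"yaw",round(y,4),"rect in tool",np.round(r[0],2),np.round(r[1],1),round(r[2],2),"world shift mm",np.round(T@np.array(r[0]),2),"z",np.round(np.mean(s["tool_pos"][2]-P[:,2]),4))
    return P
if __name__=="__main__": tool(.073,.09); tool(.073,.09)
E
python3 reltool.py
```

```text
2471 [ 0.4621 -0.1708  0.0941] yaw -2.7715 rect in tool [ 0.05 -0.49] [40.2 36.2] 89.55 world shift mm [ 0.13 -0.48] z 0.0786
2480 [ 0.4621 -0.1709  0.0941] yaw -2.7713 rect in tool [ 0.07 -0.47] [40.1 36. ] 89.89 world shift mm [ 0.1  -0.47] z 0.0786
```

send_rows:
  targets:
    - [1,0.0004,-0.0008,-0.04,0]
    - [1,0,0,-0.03,0]
    - [1,0,0,-0.015,0]
    - [1,0,0,-0.0075,0]
    - [1,0,0,0,0]

```text
time: 26.45
tool_pos: [0.4618, -0.1721, 0.0008]
tool_rot: [3.141, -0.001, -2.772]
contact_force: [0.0, -0.6, 0.9]
opening: 0.0918
grip_force: 0.0
```

send_rows:
  targets:
    - [0.35,0,0,0,0]
    - [0.35,0,0,0,0]
    - [0.35,0,0,0,0]
    - [0.35,0,0,0,0]
    - [0.35,0,0,0,0]
  grip_force: 25

```text
time: 26.95
tool_pos: [0.462, -0.1728, 0.0015]
tool_rot: [-3.141, 0.0, -2.773]
contact_force: [0.9, 0.1, -0.1]
opening: 0.0563
grip_force: 0.0
```

send_rows:
  targets:
    - [0.35,0,0,0,0]
    - [0.35,0,0,0,0]
    - [0.35,0,0,0,0]
    - [0.35,0,0,0,0]
    - [0.35,0,0,0,0]

```text
time: 27.45
tool_pos: [0.4619, -0.1726, 0.0012]
tool_rot: [3.141, -0.0, -2.773]
contact_force: [-0.3, 0.7, 1.1]
opening: 0.0397
grip_force: 25.0
```

send_rows:
  targets:
    - [0.35,0,0,0.02,0]
    - [0.35,0,0,0.035,0]
    - [0.35,0,0,0.035,0]
    - [0.35,0,0,0.035,0]
    - [0.35,0.0266,0.0311,0,-0.038]

```text
time: 27.95
tool_pos: [0.4899, -0.1452, 0.1309]
tool_rot: [-3.135, 0.005, -2.816]
contact_force: [0.8, 0.1, -1.5]
opening: 0.0399
grip_force: 25.0
```

send_rows:
  targets:
    - [0.35,0.0266,0.0311,0,-0.038]
    - [0.35,0.0266,0.0311,0,-0.038]
    - [0.35,0.0266,0.0311,0,-0.038]
    - [0.35,0.0266,0.0311,0,-0.038]
    - [0.35,0.0266,0.0311,0,-0.038]

```text
time: 28.45
tool_pos: [0.6222, 0.0153, 0.1258]
tool_rot: [3.142, -0.001, -3.002]
contact_force: [0.5, -1.3, -1.0]
opening: 0.0398
grip_force: 25.0
```

send_rows:
  targets:
    - [0.35,0.0,0.0311,0,-0.038]
    - [0.35,0,0.0311,0,-0.038]
    - [0.35,0,0,0,0]
    - [0.35,0,0,0,0]
    - [0.35,0,0,0,0]

```text
time: 28.95
tool_pos: [0.6214, 0.0752, 0.126]
tool_rot: [-3.141, -0.0, -3.077]
contact_force: [-0.4, -0.3, -0.7]
opening: 0.0403
grip_force: 25.0
```

```bash
python3 tilt.py
python3 - <<'E'
from h import *
s=observe(); im,W=cloud("wrist"); save(im,"w7"); W=W.reshape(-1,3); np.save("w7.npy",W)
for a,b,m in((.106,.12,"socket"),):
    P=W[(W[:,2]>a)&(W[:,2]<b)&(abs(W[:,0]-.674)<.05)&(abs(W[:,1]-.077)<.05)]
    print(m,len(P),np.round(cv2.minAreaRect(P[:,:2].astype(np.float32)*1000)[0:2],1), cv2.minAreaRect(P[:,:2].astype(np.float32)*1000)[2],np.median(P[:,2]))
t=s["tool_pos"]
P=W[(W[:,2]>t[2]+.07)&(W[:,2]<t[2]+.09)&(abs(W[:,0]-t[0])<.024)&(abs(W[:,1]-t[1])<.024)]
if len(P): print("relay",len(P),cv2.minAreaRect(P[:,:2].astype(np.float32)*1000),np.median(P[:,2]),t)
E
```

```text
28.95 tcp console [  9.2 -28.2] z 126.0 yaw -3.0772 F [-0.4 -0.3 -0.7] T [ 0.02 -0.03 -0.06] op 0.0403
socket 0 [[0. 0.]
 [0. 0.]] 0.0 nan
relay 4405 ((620.36279296875, 75.7531509399414), (34.09331512451172, 47.963138580322266), 3.1073341369628906) 0.20344071434611233 [0.6214358  0.07520604 0.12599188]
  return _methods._mean(a, axis=axis, dtype=dtype,
  ret = ret.dtype.type(ret / rcount)
```

View pics/w7.png

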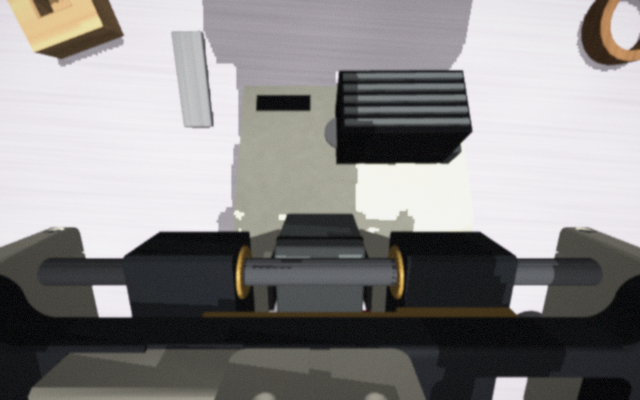

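send_rows:
  targets:
    - [0.35,0.027,0.0007,0,0]
    - [0.35,0.0271,0.0007,0,0]
    - [0.35,0,0,-0.01,0]
    - [0.35,0,0,-0.008,0]
    - [0.35,0,0,0,0]

```text
time: 29.5
tool_pos: [0.6737, 0.0768, 0.106]
tool_rot: [3.141, -0.005, -3.078]
contact_force: [0.4, 0.5, -2.0]
opening: 0.0398
grip_force: 25.0
```

send_rows:
  targets:
    - [0.35,0,0,0,0]
    - [0.35,0,0,0,0]

```text
time: 29.7
tool_pos: [0.6754, 0.0775, 0.1089]
tool_rot: [3.142, 0.001, -3.077]
contact_force: [0.3, -0.3, -1.0]
opening: 0.0398
grip_force: 25.0
```

```bash
python3 tilt.py
python3 - <<'E'
from h import *
# socket in the top and side cameras (hidden by the hand?) and relay relative to it
s=observe();print(s["tool_pos"])
W=np.load("side0.npy"); P=W[150:220,300:380].reshape(-1,3); P=P[(P[:,2]>.109)&(P[:,2]<.118)]
r=cv2.minAreaRect(P[:,:2].astype(np.float32)*1000); print(np.percentile(P,[2,98],axis=0))
im,W=cloud("side"); P=W[130:220,300:400].reshape(-1,3); 
k=P[(P[:,2]>.107)&(P[:,2]<.117)&(abs(P[:,0]-.675)<.05)&(abs(P[:,1]-.077)<.06)]; print("socket",len(k),np.percentile(k,[1,99],axis=0))
k=P[(P[:,2]>.15)&(P[:,2]<.18)&(abs(P[:,0]-.675)<.05)&(abs(P[:,1]-.077)<.06)]; print("relay",len(k),np.percentile(k,[1,99],axis=0))
E
```

```text
29.7 tcp console [ 63.2 -29.5] z 108.9 yaw -3.077 F [ 0.3 -0.3 -1. ] T [ 0.1   0.04 -0.01] op 0.0398
[0.67541178 0.07745281 0.10885529]
[[0.64713436 0.04535958 0.10931794]
 [0.70605649 0.10670119 0.1159606 ]]
socket 199 [[0.64610339 0.04463552 0.10719743]
 [0.7071589  0.10503496 0.11665504]]
relay 100 [[0.65816291 0.0377492  0.15023721]
 [0.69603384 0.08701787 0.17980108]]
```

send_rows:
  targets:
    - [0.35,0,-0.0007,-0.004,0]
    - [0.35,0,0,-0.004,0]
    - [0.35,0,0,-0.003,0]
    - [0.35,0,0,0,0]

```text
time: 30.15
tool_pos: [0.6752, 0.0769, 0.0964]
tool_rot: [3.141, -0.001, -3.077]
contact_force: [-0.9, -0.9, -1.3]
opening: 0.0399
grip_force: 25.0
```

send_rows:
  targets:
    - [0.35,0,0,-0.003,0]
    - [0.35,0,0,-0.002,0]
    - [0.35,0,0,0,0]

```text
time: 30.45
tool_pos: [0.6754, 0.0768, 0.0918]
tool_rot: [3.141, -0.001, -3.077]
contact_force: [-1.0, 0.2, -0.9]
opening: 0.0402
grip_force: 25.0
```

```bash
python3 tilt.py
```

```text
30.45 tcp console [ 63.2 -30.1] z 91.8 yaw -3.077 F [-1.   0.2 -0.9] T [ 0.06  0.01 -0.02] op 0.0402
```

send_rows:
  targets:
    - [0.35,0,0,-0.003,0]
    - [0.35,0,0,-0.002,0]
    - [0.35,0,0,-0.001,0]
    - [0.35,0,0,0,0]

```text
time: 30.85
tool_pos: [0.6755, 0.0768, 0.0859]
tool_rot: [3.141, -0.0, -3.077]
contact_force: [-0.2, 0.6, -0.8]
opening: 0.04
grip_force: 25.0
```

send_rows:
  targets:
    - [0.35,0,0,-0.001,0]
    - [0.35,0,0,-0.001,0]
    - [0.35,0,0,0,0]

```text
time: 31.15
tool_pos: [0.6758, 0.0768, 0.0848]
tool_rot: [3.142, 0.001, -3.077]
contact_force: [-0.1, -0.4, 2.6]
opening: 0.04
grip_force: 25.0
```

```bash
python3 tilt.py
```

```text
31.15 tcp console [ 63.6 -30.2] z 84.8 yaw -3.077 F [-0.1 -0.4  2.6] T [ 0.08  0.2  -0.01] op 0.04
```

send_rows:
  targets:
    - [0.35,0,0,-0.001,0]
    - [0.35,0,0,0,0]
    - [0.6,0,0,0,0]
    - [0.6,0,0,0,0]
    - [0.6,0,0,0,0]

```text
time: 31.65
tool_pos: [0.6755, 0.0768, 0.0829]
tool_rot: [3.141, -0.0, -3.077]
contact_force: [0.6, -0.0, 0.0]
opening: 0.0542
grip_force: 0.0
```

send_rows:
  targets:
    - [0.6,0,0,0.01,0]
    - [0.6,0,0,0.03,0]
    - [0.6,0,0,0.04,0]
    - [0.6,0,0,0.04,0]
    - [0.6,-0.03,0,0,0]

```text
time: 32.15
tool_pos: [0.6515, 0.0765, 0.211]
tool_rot: [-3.141, 0.016, -3.077]
contact_force: [0.5, -0.4, 0.4]
opening: 0.0551
grip_force: 0.0
```

send_rows:
  targets:
    - [0.6,-0.04,0,0,0]
    - [0.6,-0.04,0,0,0]
    - [0.6,-0.04,0,0,0]
    - [0.6,0,0,0,0]
    - [0.6,0,0,0,0]

```text
time: 32.65
tool_pos: [0.5259, 0.0769, 0.2046]
tool_rot: [-3.142, 0.002, -3.077]
contact_force: [1.3, -0.2, 0.3]
opening: 0.0553
grip_force: 0.0
```

```bash
python3 tilt.py
python3 - <<'E'
from h import *
from rel import tilted,ext
a,W=cloud("wrist"); save(a,"w8"); b,Wt=cloud("top"); save(b,"t8"); c,Ws=cloud("side")
Q=tilted(W); ext(Q[(abs(Q[:,1]-30)<60)&(abs(Q[:,0]-58)<35)&(Q[:,2]>57)&(Q[:,2]<68)],"mod")
for n,w in(("wrist",W),("top",Wt),("side",Ws)):
    P=w.reshape(-1,3); P=P[(P[:,2]>.155)&(P[:,2]<.175)&(abs(P[:,0]-.675)<.035)&(abs(P[:,1]-.077)<.035)]
    if len(P)>10: print(n,len(P),cv2.minAreaRect(P[:,:2].astype(np.float32)*1000),np.round(np.percentile(P[:,2],[5,50,95]),4))
out=np.vstack([a[:260],]); t=cv2.resize(b[120:290,180:500],(640,340)); save(np.vstack([out,t]),"fin")
E
```

```text
32.65 tcp console [-86.  -20.4] z 204.6 yaw -3.0768 F [ 1.3 -0.2  0.3] T [0.02 0.01 0.01] op 0.0553
mod 4049 u [32.6 58.8 82.1] y [-14.2  30.3  74.9] w [58.1 59.9 62.6] rect [57.2 30.6] [50.1 89.9] 0.1
side 131 ((677.6569213867188, 76.81715393066406), (36.27387619018555, 45.3369255065918), 2.3677139282226562) [0.1568 0.1637 0.1663]
```

View pics/fin.png

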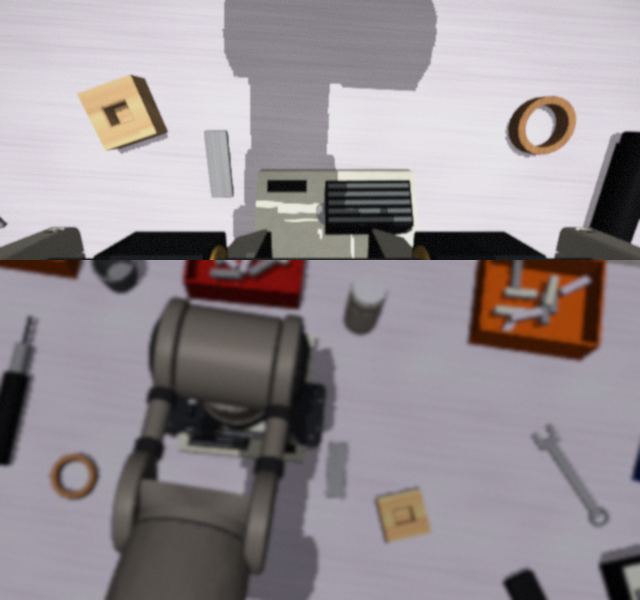

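The final picture shows the module on the rail (368,206) and the stand empty (120,112). The side camera puts the relay's top at 163.7 mm, and flush would be 163.5 mm. Both parts are in place, so I'm handing in.

```bash
python3 -c "
from cell import hand_in; print(hand_in())"
```

```text
the job is handed in; nothing more can be done
None
```

The job is handed in at about 33 s: the module is within about 0.5 mm of home with the catch resisting a 5 N pull, the relay is flush in the socket (top at 163.7 mm, nominal 163.5), and I touched nothing else on the table.

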